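Lock the turntable and load the micro-blasting cabinet

TASK

Get the blasting cabinet ready for a batch: press the hatch so that its catch lets go and swing it right up, then turn the turntable until the hole in its lug lies under the hole in the bracket and push the locking pin home through both. Only then stand every pewter piece from the yellow mat (caster, mustard pot, candlestick and salt, as many as are there) upright on the locked turntable, wholly on it and a finger's width apart, and shut the hatch again so that the catch holds it. Leave the jug, jar, loupe and the other things on the bench alone.

Things in the scene. Friction and masses are not known exactly. Their poses are not given: they have to be found in the camera images.
- cabinet: low grey micro-blasting cabinet, fixed, 400 x 320 x 150 mm (its own x, y, z), round hand ports in its -x side; place and yaw vary. Origin: centre of its underside, +x away from the robot, +y left. Walls 10 mm, floor 12 mm thick; the opening in its top deck under the hatch runs from x -175 to +175 and y -124 to +118 mm
- hatch (a joint): hatch in the cabinet's top: flat framed window 346 (x) x 238 (y) x 10 mm, 0.42 kg, hinged along its left (+y) edge, no handle. rad: 0 = shut, flush, held by the catch; grows as the right (free) edge swings up; -0.024 = pressed to its stop; 1.75 = open stop, where it stays by its own weight (beyond about 1.6). Left between, it sinks slowly (damping 0.8 Nm s/rad) to about 0.23
- catch (a point): push-push catch: black housing on the inside of the right wall (cabinet x 79 to 121, y -150 to -100, z 94 to 138 mm; this point in its middle), with a spring ejector, an upright 10 mm rod, at x 145, y -105. Each full press of the free edge (5.5 mm down to the stop, 3 N is enough), then let go, switches over: shut to released (the ejector lifts it to 0.23, edge 50 mm up) or ajar to shut
- hatch_hinge (a point): middle of the hatch's hinge line, which runs along the cabinet's x, at cabinet (0, 118, 144) mm. This frame turns with the hatch: its -y runs across the leaf to the free edge, its z is the leaf's outward normal (up when shut). The leaf lies from z -2 to +8 mm in it
- hatch_press (a point): middle of the upper face of the hatch, 25 mm in from its free edge: the place to press. 215 mm from the hinge line, world z 152 mm when shut
- hatch_edge (a point): middle of the lower corner of the hatch's free edge, 240 mm from the hinge line: the edge to lift
- turntable (a joint): turntable inside the cabinet, turning about a vertical axis; rad, counter-clockwise from above positive, 0 = its lug's hole exactly under the bracket's hole; range -3.1 to 3.1, light friction (0.05 Nm), stays where it is left
- turntable_top (a point): centre of the turntable's flat top: steel disc 210 mm across with a rubber face, top at world z 54 mm; its frame turns with the table
- hub_grip (a point): middle of the black cross-bar hub on the turntable's axis, the grip to turn it by: 50 mm long (along the table's own x, that is in line with the lug), 14 mm wide, 40 mm tall, its top at world z 98 mm; this point at z 82 mm, on the axis. The bar stands on a boss 32 mm across and 4 mm high. x axis = along the bar, pointing away from the lug
- lug_hole (a point): top of the 11 mm hole in the index lug, a 32 mm wide, 10 mm thick tongue at the turntable's rim; hole 125 mm from the axis, its top at world z 54 mm; the lug reaches to 147 mm from the axis
- bracket_hole (a point): top of the 11 mm hole in the steel index bracket fixed to the cabinet's floor on the robot's side: plate 50 (x) x 36 (y) x 8 mm, hole at cabinet (-115, 0), top at world z 65 mm; the lug swings just under it with 3 mm play. The wall behind it is 75 mm from the hole
- pin: locking pin, 50 g: steel shaft 8 mm thick and 36 mm long with a tapered tip, a 22 mm collar (4 mm thick), above it a black round grip 18 mm across. Origin: centre of the collar's underside, z up the grip; the grip spans z 4 to 34 mm, the tip is at -36 mm. Starts upright in its parking block. Pushed home, its collar sits on the bracket's plate.
- pin_block: fixed plywood block 60 x 50 x 45 mm with one 11 mm hole in its middle, 40 mm deep, where the pin is parked; origin: centre of its underside
- caster: pewter caster (sprinkler) with a domed top, 69 mm tall, foot 44 mm across, belly 43 mm across from z 26 to 38 mm, neck 36 mm from z 46 to 56 mm. Like each piece: loose, standing, origin at the centre of its foot, z up; may be absent
- mustard_pot: squat pewter pot with a straight side, 46 mm across from z 0 to 40 mm, a 47 mm lid rim at 40 to 43 mm, lid with a small knob, 59 mm tall in all; may be absent
- candlestick: dwarf pewter candlestick, 61 mm tall: foot 51 mm across, stem 20 mm, socket 31 mm across from z 30 to 56 mm with a 33 mm rim on top; may be absent
- salt: waisted pewter salt cellar, 44 mm tall: foot 46 mm across, waist 35 mm across from z 12 to 32 mm, rim 44 mm across from z 38 to 44 mm; may be absent
- jug: finished pewter jug with a handle, 125 mm tall, 92 mm across, on the bench; stays
- grit_jar: clear glass jar with a steel cap, 52 mm across, 75 mm tall, standing among the pieces on the mat; stays
- brush: flat brush with a red handle, 170 mm long, lying on the bench; stays
- loupe: black eyeglass loupe, 38 mm across, 32 mm tall, standing among the pieces on the mat; stays
- sugar_bowl: dark two-handled bowl, 72 mm tall, 112 mm across, on the bench to the left; stays
- ink_pot: amber glass pot, 60 mm across, 68 mm tall, on the bench near the robot; stays
- mat: fixed yellow foam mat, 220 x 330 x 3 mm, on which the pieces stand (their feet at world z 3 mm); origin: centre of its underside

How it is judged:
By the outcome, as a careful person would: the job done as asked, in the order asked, and still so for the second after the job is handed in, with the robot touching nothing.
Of caster, mustard_pot, candlestick, salt only 2 to 4 are there at a start; the rules pass over those that are not, and their reading is None.
At some moment in a run one of caster, mustard_pot, candlestick, salt may be knocked a few centimetres aside while the robot is not near it.
It also fails if it takes over 210 s, if anything falls off the work surface, if the arm or the gripper's body presses on something with over 40 N, if the wrist force passes 120 N, or if a joint passes its speed limit or range.

ROBOT

A 6-joint arm with a two-finger parallel gripper is mounted at the origin on the work surface. World frame = base frame: x ahead of the robot, y to its left, z up, the work surface at z = 0. Lengths are in mm, angles in rad, forces in N, time in s.
With the tool pointing down it reaches from about 275 to 750 mm from the base axis. Payload 10.2 kg.
Tool frame: the origin (TCP) lies at the very end of the fingers, on their centre line; the grasp point (between the pads) lies 19 mm behind it; z points along the fingers, y is the direction in which the jaws open and shut (so a half turn about z gives the same grasp; the last joint's range is limited). The gripper opens to 85 mm and grips with 20 to 120 N. Pads are 22 mm wide; open, the fingers measure 114 mm over their backs; the gripper's body (76 mm by 85 mm) begins 54 mm behind the grasp point. The pads swing forward as they close: fully open they stand 13 mm farther back than shut.
Start: joints at [0.88, 0.313, 1.498, -0, 1.331, -0.223], TCP at [236.748, 468.595, 231.294] pointing down, gripper open.
Joint ranges: [-2.94, 2.94], [-0.97, 2.17], [0.19, 2.56], [-1.23, 4.37], [0.02, 3.11], [-2.88, 2.88]. Speed limits (rad/s): [2.39, 2.39, 3.01, 3.14, 3.14, 3.14].

INTERFACE

Orientations are given as a unit quaternion [w, x, y, z].
In Python, from rig import * gives the robot as it stands. The module is installed in compiled form; this text tells all that it offers.
- The arm moves only by the shell command python3 -m crank 'ROWS' [FORCE]. ROWS is a JSON object of lists of equal length, an entry for each row: "dp": the shift along the world's x, y, z in cm, a list of three; "delta_rot": the turn, a rotation vector about the world's x, y, z in degrees, a list of three; "claw": the closure in counts, from 0 (fully open) to 255 (shut). A call has 1 to 10 rows; each row shifts and turns the commanded pose from where the row before left it; what a row does not reach is not made up. A row lasts 1/10 s, in which the tool goes at most 50 mm and 8.59 degrees, less where a joint would pass 70% of its speed; a pose out of reach is approached as far as the arm can. A call is refused whole if a number of a shift passes 5 or a number of a turn 8.59, either way. A call with a gripper value outside its range is refused whole. The fingers move at their own pace and stop on an object; FORCE is the grip in N (left out, the last holds). Time passes only in rows, so rows that do not move let the fingers close. It gives the time, the measured TCP pose, the force and the opening at its end, in the units of the state.
- sense(): the state, without advancing time (a new reading comes with each control period).
- capture(name): name is "side" or "top" or "wrist"; returns (picture, depth): 420x560x3 uint8, red, green, blue; 420x560 float32, mm along the optical axis (not along the pixel's ray), 0 where there is no reading.
- camera_model(name): a dict with "fx", "fy", "cx", "cy" (pixels), "cam_to_world" (4x4, takes a point from camera to world coordinates); the wrist camera has in their place "T_tool_cam" (4x4, takes a point from camera to tool coordinates, whose origin is the TCP and whose axes are the flange's). Camera axes: x right, y up, looking along -z (the intrinsics and any distortion apply to the point x, -y, -z); pixel columns grow to the right and rows downward; lengths in mm; the calibration is good to about 2 mm. A picture is of the moment at which its call begins: read the wrist's pose just before it. camera_model takes no time and is no camera call.
- finish_job(): hands the job in, once; it reports no verdict.
Trained networks look in the newest picture that a camera, given by its name, has taken for a name from the list of things; names that differ only in an ending like _2 or _b are one class to them, and where a whole thing is asked for, a point or a joint stands for the part that bears it (a point fixed in the world has none). Each returns a list of dicts, best first, with "p" (0 to 1); they miss things now and then, are a little off and sometimes report something else, mostly with a low value. They report only what shows in the picture. A call takes as long as a camera call.
- boxes_of(camera, target): "centre" ([column, row] in pixels, amid what is visible of it).
- masks_of(camera, target): "region" (420x560 bool, what is visible of it) and "centre" ([column, row] in pixels, amid what is visible of it).
- pinpoint(camera, target): "centre" ([column, row] in pixels: a listed point, or the origin of a listed thing).
The state is a dict: "time_s": time; "joints": joint angles; "dq": joint speeds; "tau": joint torques, N m; "eef_pos": TCP position; "ee_rot": TCP orientation; "force": force on the tool from outside, world axes, zero at the start; "wrist_torque": the same for the moment, N m; "grip_width": opening from 0.0 (shut) to 1.0 (fully open).
Only numpy, scipy, OpenCV 4.12 (cv2) and the standard library are available. Lean on these libraries where they do the work, as an engineer would, in place of code of your own. Each camera call takes 0.05 s, during which the arm holds its last target.

## Working session

There is one attempt and no reset: what is moved stays moved. The work goes in short steps, Python scripts to look and compute and a shell command to move; the robot and the scene stay as the last step left them, time stands still between calls to the robot, and variables do not carry over. Pictures are saved under pics/ and viewed, and the job is handed in when it is done.

```bash
ls; mkdir -p pics
cat > h.py <<'E'
from rig import *
import numpy as np, cv2
from scipy.spatial.transform import Rotation as R
def rot(q): return R.from_quat([q[1],q[2],q[3],q[0]])
def save(img,name): cv2.imwrite('pics/'+name+'.png',img[:,:,::-1])
def c2w(name,st=None):
    m=camera_model(name)
    if 'cam_to_world' in m: return m,np.array(m['cam_to_world'])
    st=st or sense(); T=np.eye(4);T[:3,:3]=rot(st['ee_rot']).as_matrix();T[:3,3]=st['eef_pos']
    return m,T@np.array(m['T_tool_cam'])
def ray(name,px,st=None):
    m,T=c2w(name,st)
    d=np.array([(px[0]-m['cx'])/m['fx'],-(px[1]-m['cy'])/m['fy'],-1.0])
    return T[:3,3],T[:3,:3]@d
def at_z(name,px,z,st=None):
    o,d=ray(name,px,st); return o+d*(z-o[2])/d[2]
def at_depth(name,px,dep,st=None):
    o,d=ray(name,px,st); return o+d*dep
def cloud(name,dep,st=None):
    m,T=c2w(name,st); v,u=np.mgrid[0:dep.shape[0],0:dep.shape[1]]
    P=np.stack([(u-m['cx'])/m['fx']*dep,-(v-m['cy'])/m['fy']*dep,-dep],-1)
    W=P@T[:3,:3].T+T[:3,3]; W[dep<=0]=np.nan; return W
E
python3 - <<'E'
from h import *
np.set_printoptions(precision=2,suppress=True)
for n in ['side','top','wrist']:
    print(n,camera_model(n)); im,d=capture(n); save(im,n+'0'); np.save('pics/%s0.npy'%n,d)
print(sense())
E
```

```text
pics
side {'fx': 382.2767212244963, 'fy': 382.2767212244963, 'cx': 280.4242750092877, 'cy': 211.42114534223677, 'cam_to_world': array([[   0.92,    0.23,   -0.31,  149.99],
       [  -0.39,    0.52,   -0.76, -784.9 ],
       [  -0.02,    0.82,    0.57,  675.36],
       [   0.  ,    0.  ,    0.  ,    1.  ]])}
top {'fx': 526.4651573287662, 'fy': 526.4651573287662, 'cx': 278.2635674966291, 'cy': 220.030048641517, 'cam_to_world': array([[   0.  ,    0.99,   -0.11,  323.81],
       [  -1.  ,    0.  ,    0.  ,  -33.08],
       [   0.  ,    0.11,    0.99, 1582.7 ],
       [   0.  ,    0.  ,    0.  ,    1.  ]])}
wrist {'fx': 326.4638149463269, 'fy': 326.4638149463269, 'cx': 278.97143291590277, 'cy': 210.23637078655045, 'T_tool_cam': array([[  -0.  ,    0.96,    0.28,   73.08],
       [   1.  ,    0.  ,   -0.  ,   -0.05],
       [  -0.  ,    0.28,   -0.96, -141.8 ],
       [   0.  ,    0.  ,    0.  ,    1.  ]])}
{'time_s': 0.15, 'joints': array([ 0.88,  0.31,  1.5 ,  0.  ,  1.33, -0.22]), 'dq': array([ 0., -0., -0., -0.,  0., -0.]), 'tau': array([  0.  , -41.24, -25.98,  -0.  ,   0.  ,  -0.  ]), 'eef_pos': array([236.62, 468.44, 230.86]), 'ee_rot': array([-0.  ,  0.23,  0.97, -0.  ]), 'force': array([ 1.11,  0.85, -0.13]), 'wrist_torque': array([ 0.03, -0.03,  0.01]), 'grip_width': 0.9991166356855131}
```

View pics/top0.png

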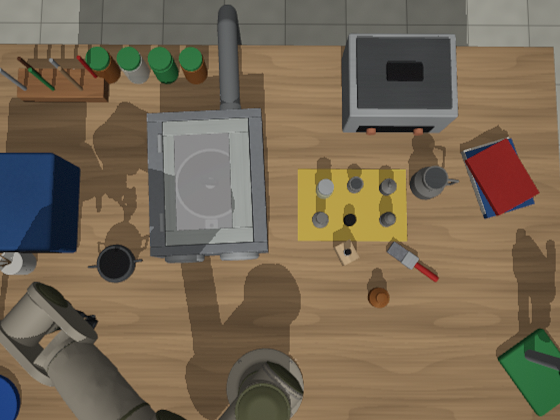

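View pics/side0.png

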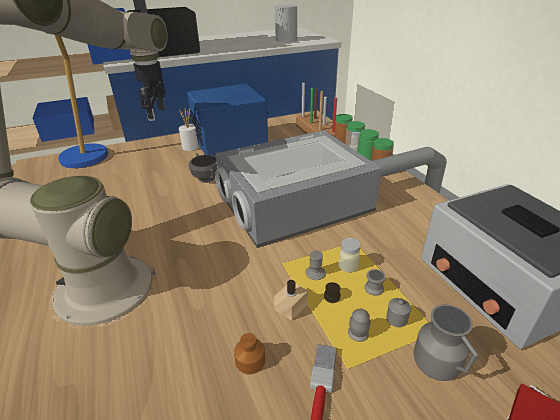

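Run:
```python
from h import *
np.set_printoptions(precision=1,suppress=True)
im,d=capture('top')
W=cloud('top',d)
for t in ['caster','mustard_pot','candlestick','salt','grit_jar','loupe','pin','pin_block','cabinet','mat','hatch']:
    for r in masks_of('top',t)[:2]:
        P=W[r['region']]; P=P[~np.isnan(P[:,0])]
        print(t,round(r['p'],2),r['centre'],len(P),np.median(P,0) if len(P) else '',np.percentile(P,[2,98],axis=0).tolist() if len(P) else '')
for t in ['caster','mustard_pot','candlestick','salt','pin','pin_block','cabinet','hatch_press','hatch_edge','hatch_hinge','hub_grip','lug_hole','bracket_hole','catch']:
    print(t,[(round(r['p'],2),r['centre']) for r in pinpoint('top',t)[:2]])
print(sense()['time_s'])
```

```text
caster 0.58 [386.3, 219.2] 208 [ 488.9 -356.4   57.4] [[471.76903978856666, -378.71114071413217, 3.0946563093558095], [512.4815585921154, -342.25889232224534, 74.70755324731574]]
mustard_pot 0.57 [385.6, 187.4] 268 [ 586.5 -361.4   47.2] [[566.951487912682, -388.4876646683239, 0.6170576452113619], [620.357770484916, -342.46050972452014, 60.71905002479834]]
candlestick 0.78 [320.3, 218.3] 243 [ 488.9 -161.4   13.1] [[468.5840108401822, -188.47893494512667, -1.1092753076547524], [517.1574256468218, -140.4305132164251, 69.27329704632581]]
salt 0.48 [352.5, 182.9] 208 [ 592.6 -265.4   45.7] [[574.9765797916972, -286.24887809532714, 6.368558971633961], [615.3127165148159, -246.70755096241604, 53.856247221395385]]
grit_jar 0.74 [323.3, 188.4] 246 [ 576.6 -173.    76.6] [[556.9960383164196, -194.39548888340093, 41.49122678422559], [600.7232821048991, -152.27107726055496, 84.01337063835349]]
grit_jar 0.42 [430.2, 183.6] 1016 [ 591.8 -469.1   97.9] [[556.1694082420735, -542.0446318413756, 19.425891878158314], [631.976021772503, -435.6988606580069, 131.02385802592983]]
pin 0.6 [347.8, 253.6] 5
[... 841 characters left out ...]
586967974837]]
hatch 0.69 [204.7, 181.6] 10570 [581.3 158.  151. ] [[417.9491843298386, 44.32201882828047, 143.79116225048898], [748.7201231625744, 271.18651502324855, 158.00781596848975]]
caster [(0.55, [387.7, 190.5]), (0.52, [386.8, 219.6])]
mustard_pot [(0.62, [385.1, 185.1])]
candlestick [(0.78, [319.1, 217.6])]
salt [(0.62, [375.9, 297.3]), (0.51, [356.8, 183.2])]
pin [(0.58, [348.0, 252.6]), (0.49, [120.7, 265.1])]
pin_block [(0.78, [345.7, 252.6])]
cabinet [(0.92, [214.1, 188.9])]
hatch_press [(0.88, [241.3, 180.1])]
hatch_edge [(0.78, [252.1, 177.7])]
hatch_hinge []
hub_grip [(0.59, [322.1, 190.7])]
lug_hole [(0.37, [421.8, 184.3])]
bracket_hole []
catch [(0.6, [250.4, 144.9])]
1.45
```

Top view: cabinet around (207,185), mat with candlestick (320,218), loupe (349,219), caster (387,219), jar (324,187), salt (355,184), pot (387,187), pin in its block (347,252). All four pieces are present. Next, the cabinet pose.

Run:
```python
from h import *
np.set_printoptions(precision=2,suppress=True)
im=cv2.imread('pics/top0.png'); d=np.load('pics/top0.npy')
# ortho z=150, 2px/mm  x:370..810 up, y:-10..340 left
src=[];dst=[]
m,T=c2w('top')
def proj(p):
    q=np.linalg.inv(T)@np.r_[p,1]; return [m['cx']+m['fx']*q[0]/-q[2], m['cy']-m['fy']*q[1]/-q[2]]
for x,y in [(370,-10),(810,-10),(810,340),(370,340)]:
    src.append(proj([x,y,150])); dst.append([(340-y)*1.6,(810-x)*1.3])
s=1.3
dst=[[ (340-y)*s,(810-x)*s] for x,y in [(370,-10),(810,-10),(810,340),(370,340)]]
H=cv2.getPerspectiveTransform(np.float32(src),np.float32(dst))
o=cv2.warpPerspective(im,H,(int(350*s),int(440*s)),flags=cv2.INTER_CUBIC)
cv2.imwrite('pics/ortho.png',o)
W=cloud('top',d)
M=(abs(W[:,:,2]-150)<9)&(W[:,:,0]<790)&(W[:,:,0]>360)&(W[:,:,1]<330)&(W[:,:,1]>-20)
M=cv2.morphologyEx(M.astype(np.uint8),cv2.MORPH_OPEN,np.ones((5,5)))
pts=np.argwhere(M>0)[:,::-1]
P=np.array([at_z('top',p,150)[:2] for p in pts]).astype(np.float32)
print(cv2.minAreaRect(P),P.min(0),P.max(0))
```

```text
Traceback (most recent call last):
  File "h.py", line 16, in at_z
    o,d=ray(name,px,st); return o+d*(z-o[2])/d[2]
        ~~~^^^^^^^^^^^^
  File "h.py", line 12, in ray
    m,T=c2w(name,st)
        ~~~^^^^^^^^^
  File "h.py", line 7, in c2w
    m=camera_model(name)
ValueError: time passes only in moves, steps and waits
```

View pics/ortho.png

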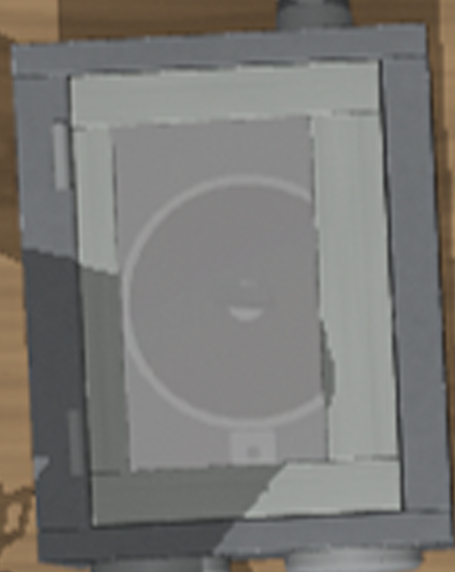

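View pics/wrist0.png

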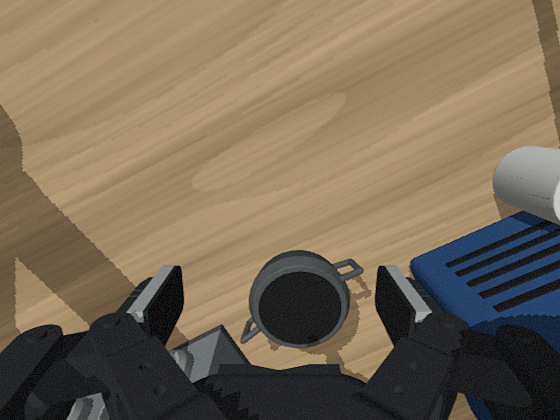

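```bash
python3 -m crank '{"dp":[[2.9,-3.3,0],[2.9,-3.3,0],[2.9,-3.3,0],[2.9,-3.3,0],[2.9,-3.3,0],[2.9,-3.3,0],[2.9,-3.3,0],[2.9,-3.3,0],[2.9,-3.3,0],[2.9,-3.3,0]],"delta_rot":[[0,0,0],[0,0,0],[0,0,0],[0,0,0],[0,0,0],[0,0,0],[0,0,0],[0,0,0],[0,0,0],[0,0,0]],"claw":[255,255,255,255,255,255,255,255,255,255]}' 40
```

```text
time_s: 2.45
eef_pos: [527.7, 137.0, 231.4]
ee_rot: [0.0, 0.232, 0.973, 0.0]
force: [0.4, -0.2, 0.9]
grip_width: 0.002
```

Run:
```python
from h import *
st=sense(); im,d=capture('wrist'); save(im,'w1'); print(st['eef_pos'],st['ee_rot'],st['joints'],st['time_s'])
im,d=capture('top'); 
for t in ['hatch_press','hatch_edge','cabinet']:
  r=pinpoint('top',t)
  if r: print(t,r[0]['p'],at_z('top',r[0]['centre'],{'hatch_press':152,'hatch_edge':142,'cabinet':0}[t]))
```

```text
[527.7397043  137.00668279 231.3951485 ] [9.71053327e-05 2.31857554e-01 9.72749742e-01 6.79676097e-05] [ 3.90109263e-02  3.57378618e-01  1.43596904e+00  8.05281669e-05
  1.34802133e+00 -1.06382950e+00] 2.45
hatch_press 0.74 [592.42986788  66.02979698 152.        ]
hatch_edge 0.72 [588.52045722  34.76758234 142.        ]
```

```bash
python3 -m crank '{"dp":[[3.1,-3.6,0],[3.1,-3.7,0],[0,0,-3],[0,0,-3],[0,0,-1],[0,0,-0.3],[0,0,-0.3]],"delta_rot":[[0,0,0],[0,0,0],[0,0,0],[0,0,0],[0,0,0],[0,0,0],[0,0,0]],"claw":[255,255,255,255,255,255,255]}'
```

```text
time_s: 3.4
eef_pos: [589.1, 66.3, 156.7]
ee_rot: [0.001, 0.231, 0.973, 0.0]
force: [-0.1, 1.2, -0.1]
grip_width: 0.003
```

```bash
python3 -m crank '{"dp":[[0,0,-0.2],[0,0,-0.2],[0,0,0]],"delta_rot":[[0,0,0],[0,0,0],[0,0,0]],"claw":[255,255,255]}'
```

```text
time_s: 3.7
eef_pos: [589.0, 65.7, 151.9]
ee_rot: [0.001, 0.232, 0.973, 0.0]
force: [-0.4, 1.1, 1.3]
grip_width: 0.002
```

```bash
python3 -m crank '{"dp":[[0,0,-0.2],[0,0,-0.2],[0,0,-0.1],[0,0,0]],"delta_rot":[[0,0,0],[0,0,0],[0,0,0],[0,0,0]],"claw":[255,255,255,255]}'
```

```text
time_s: 4.1
eef_pos: [589.1, 65.6, 146.9]
ee_rot: [0.001, 0.232, 0.973, 0.0]
force: [0.2, 1.2, 6.2]
grip_width: -0.004
```

```bash
python3 -m crank '{"dp":[[0,0,-0.1],[0,0,0]],"delta_rot":[[0,0,0],[0,0,0]],"claw":[255,255]}'
```

```text
time_s: 4.3
eef_pos: [589.1, 65.6, 146.8]
ee_rot: [0.001, 0.232, 0.973, 0.0]
force: [-2.5, 0.6, 12.5]
grip_width: -0.001
```

Stop reached (12.5 N at 146.8 mm). Release, rise and back off to the right while tilting the tool.

```bash
python3 -m crank '{"dp":[[0,0,1],[0,0,3],[0,0,4],[0,0,4],[0,-2,2],[0,-4,0],[0,-4,0],[0,-4,0],[0,-2,0],[0,0,0]],"delta_rot":[[0,0,0],[0,0,0],[0,0,0],[0,0,0],[0,0,0],[8,0,0],[8,0,0],[8,0,0],[8,0,0],[8,0,0]],"claw":[255,255,255,255,255,255,255,255,255,255]}'
python3 - <<'E'
from h import *
st=sense(); im,d=capture('side'); save(im,'s1'); np.save('pics/s1.npy',d)
print(st['joints'])
E
```

```text
time_s: 5.3
eef_pos: [588.5, -97.8, 285.4]
ee_rot: [-0.079, 0.219, 0.913, 0.335]
force: [0.4, 1.7, -1.4]
grip_width: 0.0
[-0.60224669  0.58773039  1.10344855  0.58851843  1.84376589 -1.6546333 ]
```

View pics/s1.png

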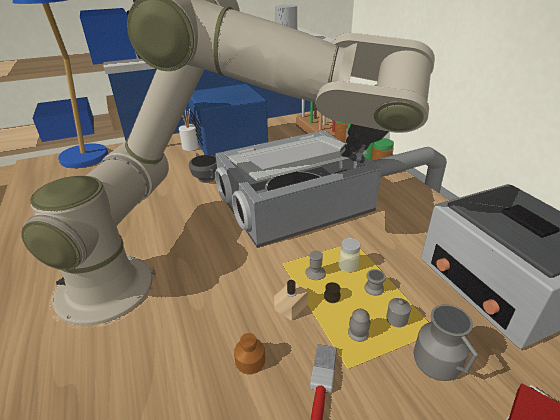

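```bash
python3 -m crank '{"dp":[[0,2,-4],[0,2,-4],[0,2,-3.4],[0,3,0],[0,3,0],[0,1.5,0],[0,1,0],[0,0.2,0]],"delta_rot":[[0,0,0],[0,0,0],[0,0,0],[0,0,0],[0,0,0],[0,0,0],[0,0,0],[0,0,0]],"claw":[255,255,255,255,255,255,255,255]}'
python3 - <<'E'
from h import *
st=sense(); im,d=capture('side'); save(im,'s2')
im,d=capture('top'); save(im,'t2')
print(st['joints'])
E
```

```text
time_s: 6.15
eef_pos: [588.9, 52.4, 171.4]
ee_rot: [-0.079, 0.217, 0.915, 0.332]
force: [-0.4, -5.8, -0.5]
grip_width: 0.0
[-0.38196298  0.58428179  1.41317208  0.64088227  1.47022212 -1.66070675]
```

View pics/s2.png

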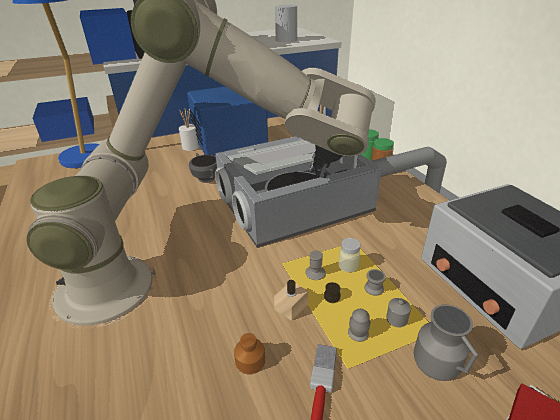

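```bash
python3 -m crank '{"dp":[[0,0,1.5],[0,0.6,1.6],[0,0.8,1.4],[0,0.8,1.4],[0,1.2,1.5],[0,1.2,1.5],[0,1.4,1.5],[0,1.4,1.4]],"delta_rot":[[0,0,0],[0,0,0],[0,0,0],[0,0,0],[0,0,0],[0,0,0],[0,0,0],[0,0,0]],"claw":[255,255,255,255,255,255,255,255]}'
python3 - <<'E'
from h import *
st=sense(); im,d=capture('side'); save(im,'s3')
print(st['joints'],st['force'])
E
```

```text
time_s: 7.05
eef_pos: [588.6, 126.5, 291.8]
ee_rot: [-0.078, 0.218, 0.914, 0.332]
force: [-2.9, -3.7, -1.5]
grip_width: 0.002
[-0.26204247  0.45588385  1.29040173  0.66959008  1.59937388 -1.41657113] [-2.91233862 -3.74249851 -1.45017345]
```

View pics/s3.png

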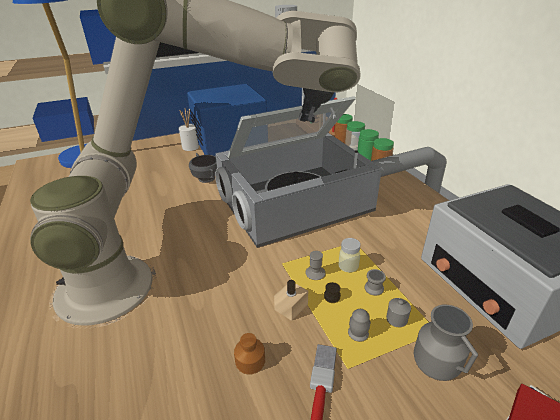

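Hatch is at about 50° and following. Continuing the arc.

```bash
python3 -m crank '{"dp":[[0,1.4,1.2],[0,1.5,1.2],[0,1.5,1.1],[0,1.6,0.8],[0,1.6,0.7],[0,1.7,0.6],[0,1.7,0.5],[0,1.7,0.3],[0,1.7,0.2],[0,1,0]],"delta_rot":[[0,0,0],[0,0,0],[0,0,0],[0,0,0],[0,0,0],[0,0,0],[0,0,0],[0,0,0],[0,0,0],[0,0,0]],"claw":[255,255,255,255,255,255,255,255,255,255]}'
```

```text
time_s: 8.1
eef_pos: [588.5, 282.3, 356.2]
ee_rot: [-0.079, 0.217, 0.914, 0.333]
force: [-1.0, -2.0, -0.1]
grip_width: -0.002
```

```bash
python3 -m crank '{"dp":[[0,1,0],[0,0.8,0],[0,0.6,0],[0,0.4,0]],"delta_rot":[[0,0,0],[0,0,0],[0,0,0],[0,0,0]],"claw":[255,255,255,255]}';python3 - <<'E'
from h import *
st=sense(); im,d=capture('side'); save(im,'s4')
print(st['joints'],st['force'])
E
```

```text
time_s: 8.5
eef_pos: [588.8, 309.1, 355.3]
ee_rot: [-0.079, 0.218, 0.914, 0.333]
force: [-0.3, -0.8, 0.6]
grip_width: -0.003
[ 0.04835848  0.46790908  1.11104442  0.6980562   1.53346426 -1.0712614 ] [-0.27821733 -0.80053166  0.62081805]
```

View pics/s4.png

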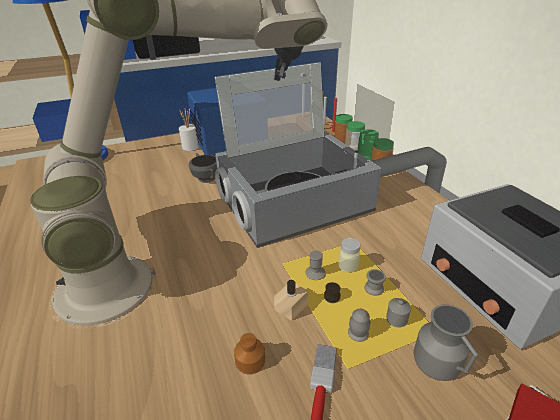

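```bash
python3 -m crank '{"dp":[[0,-4,0],[0,-4,0],[0,-4,0],[0,-3,0],[-2,-2,0],[-2,0,0],[-1,0,0],[0,0,0]],"delta_rot":[[0,0,0],[-8,0,0],[-8,0,0],[-8,0,0],[-8,0,0],[-8,0,8],[0,0,8],[0,0,8]],"claw":[255,255,255,255,255,255,255,255]}';python3 - <<'E'
from h import *
st=sense(); im,d=capture('wrist'); save(im,'w5');np.save('pics/w5.npy',d)
print(st['joints'],st['force'],st['eef_pos'],st['ee_rot'])
im,d=capture('top'); save(im,'t5')
E
```

```text
time_s: 9.35
eef_pos: [537.8, 139.2, 356.1]
ee_rot: [-0.009, 0.038, 0.999, 0.014]
force: [-0.2, 1.1, -0.2]
grip_width: 0.002
[ 0.02826055  0.33976977  1.14291086  0.02994373  1.67496279 -1.46355595] [-0.18983527  1.13411392 -0.18218167] [537.8371915  139.15518078 356.08696699] [-0.00901485  0.03803793  0.99913295  0.01432474]
```

View pics/w5.png

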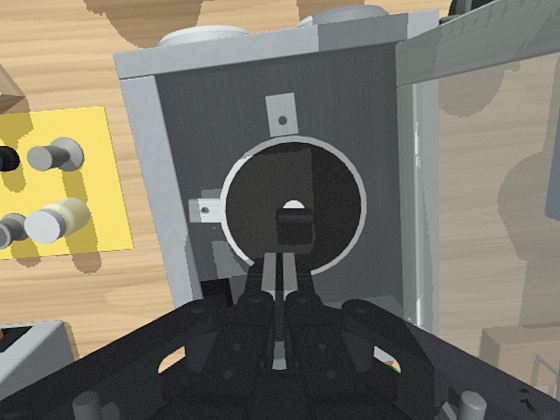

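View pics/t5.png

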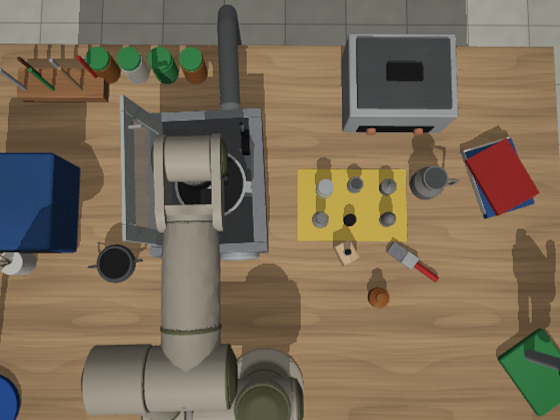

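```bash
cat >> h.py <<'E'
def down(yaw):
    # tool z down, tool y axis at angle yaw (rad) in world
    y=np.array([np.cos(yaw),np.sin(yaw),0]); z=np.array([0,0,-1.]); x=np.cross(y,z)
    return R.from_matrix(np.stack([x,y,z],1))
def turn(yaw,st=None):
    st=st or sense(); cur=rot(st['ee_rot'])
    return np.degrees((down(yaw)*cur.inv()).as_rotvec())
E
python3 - <<'E'
from h import *
np.set_printoptions(precision=2,suppress=True)
st=sense()
print('turn',turn(1.571+.05))
im,d=capture('wrist')
for t,z in [('lug_hole',54),('bracket_hole',65),('hub_grip',82),('turntable_top',54),('hatch_hinge',144)]:
    for r in pinpoint('wrist',t)[:2]: print(t,round(r['p'],2),r['centre'],at_z('wrist',r['centre'],z,st))
for px,z in [((282,120.5),65),((205,210),54)]: print(px,at_z('wrist',px,z,st))
# table disc ring ellipse: bright ring
W=cloud('wrist',d,st)
for px in [(230,215),(340,190),(282,130),(293,205)]: print(px,W[px[1],px[0]])
g=cv2.cvtColor(im,cv2.COLOR_RGB2GRAY); cv2.imwrite('pics/c5.png',cv2.resize(im[80:300,150:400,::-1],None,fx=3,fy=3,interpolation=cv2.INTER_CUBIC)[:600,:750])
# hatch angle from leaf points
m=(W[:,:,2]>200)&(W[:,:,1]>240)&(W[:,:,2]<400)
P=W[m]; 
if len(P)>50:
    A=np.c_[P[:,2]-144,np.ones(len(P))]; c,_,_,_=np.linalg.lstsq(A,P[:,1],rcond=None); print(len(P),c,'theta',np.pi/2+np.arctan(c[0]))
E
```

```text
turn [-1.62 -1.11  7.55]
lug_hole 0.81 [203.5, 214.9] [588.9   36.89  54.  ]
bracket_hole 0.88 [281.7, 120.6] [470.16 156.6   65.  ]
hub_grip 0.87 [297.9, 217.2] [595.79 167.63  82.  ]
turntable_top 0.77 [290.5, 208.6] [590.75 159.85  54.  ]
hatch_hinge 0.77 [400.9, 212.9] [582.41 281.43 144.  ]
hatch_hinge 0.61 [472.4, 17.9] [388.03 348.78 144.  ]
(282, 120.5) [470.07 157.    65.  ]
(205, 210) [582.  40.  54.]
(230, 215) [592.07  74.1   55.22]
(340, 190) [570.09 230.78  54.11]
(282, 130) [481.89 156.09  64.18]
(293, 205) [584.78 163.54  57.96]
45560 [  0.2  277.42] theta 1.764066715732081
```

View pics/c5.png

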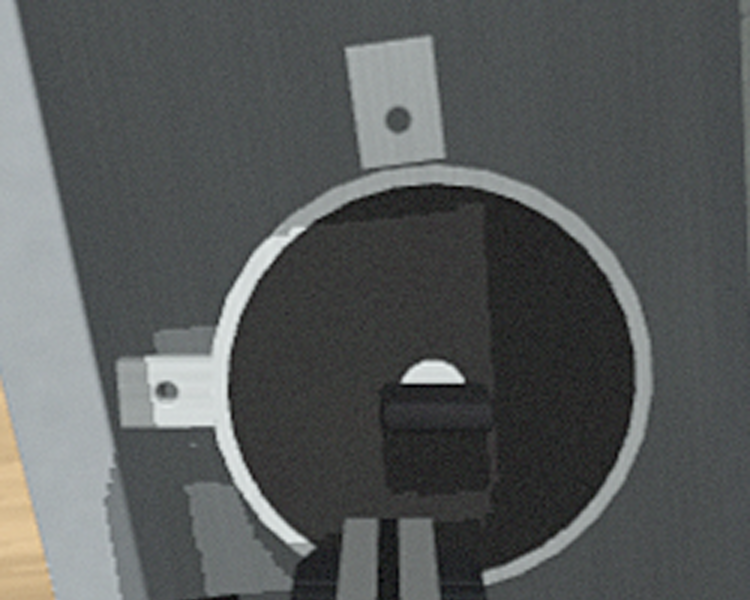

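Run:
```python
from h import *
np.set_printoptions(precision=2,suppress=True)
st=sense()
P=[]
for u,v in [(214,375),(652,385),(440,166),(330,192),(245,290),(570,208),(636,300),(625,470),(540,563),(285,540)]:
    P.append(at_z('wrist',(u/3+150,v/3+80),54,st)[:2])
P=np.array(P); A=np.c_[2*P,np.ones(len(P))]; s=np.linalg.lstsq(A,(P**2).sum(1),rcond=None)[0]
print(s[:2],np.sqrt(s[2]+s[:2]@s[:2]), np.linalg.norm(P-s[:2],axis=1))
print(turn(np.radians(-5.8)))
```

```text
[594.05 165.3 ] 103.0352190707193 [103.5  103.2  103.71 104.11  99.86 104.19 102.31 101.39 103.82 104.17]
[ -2.13   0.52 -90.94]
```

```bash
python3 -m crank '{"dp":[[0.6,0.25,-2],[0.6,0.25,-2],[0.6,0.25,-2],[0.6,0.25,-2],[0.6,0.25,-2],[0.6,0.25,-2],[0.6,0.25,-2],[0.6,0.25,-1],[0.6,0.25,0],[0.3,0.25,0]],"delta_rot":[[0,0,-8.4],[0,0,-8.4],[0,0,-8.4],[0,0,-8.4],[0,0,-8.4],[0,0,-8.4],[0,0,-8.4],[0,0,-8.4],[0,0,-8.4],[0,0,-8.4]],"claw":[110,110,110,110,110,110,110,110,110,110]}';python3 - <<'E'
from h import *
np.set_printoptions(precision=2,suppress=True)
st=sense(); 
print(st['joints'],turn(np.radians(-5.5)))
im,d=capture('wrist'); save(im,'w6')
E
```

```text
time_s: 10.75
eef_pos: [596.1, 163.5, 204.7]
ee_rot: [0.002, 0.702, 0.712, 0.017]
force: [-0.0, 0.4, 0.7]
grip_width: 0.569
[0.07 0.52 1.26 0.02 1.33 0.05] [-1.1   1.58 -6.32]
```

View pics/w6.png

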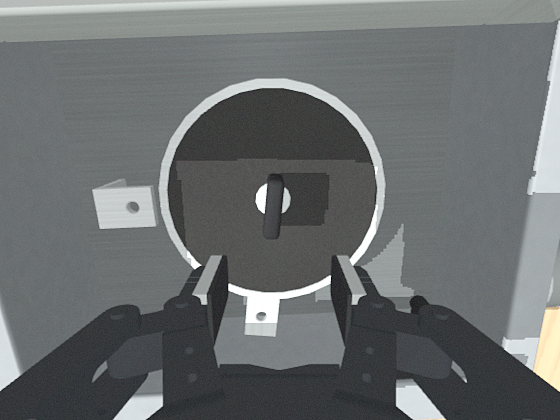

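Run:
```python
from h import *
np.set_printoptions(precision=2,suppress=True)
st=sense(); im,d=capture('wrist')
cv2.imwrite('pics/c6.png',cv2.resize(im[150:270,200:350,::-1],None,fx=4,fy=4,interpolation=cv2.INTER_CUBIC))
for t,z in [('lug_hole',54),('bracket_hole',65),('hub_grip',82),('turntable_top',54)]:
    for r in pinpoint('wrist',t)[:1]: print(t,round(r['p'],2),r['centre'],at_z('wrist',r['centre'],z,st))
W=cloud('wrist',d,st); m=(abs(W[:,:,2]-98)<4)&(abs(W[:,:,0]-595)<45)&(abs(W[:,:,1]-164)<45)
P=W[m][:,:2].astype(np.float32); print(len(P),cv2.minAreaRect(P))
```

```text
lug_hole 0.86 [260.5, 316.9] [581.73  40.04  54.  ]
bracket_hole 0.92 [132.2, 208.5] [469.41 157.97  65.  ]
hub_grip 0.83 [272.7, 207.5] [593.76 163.28  82.  ]
turntable_top 0.55 [270.3, 198.6] [591.81 164.4   54.  ]
949 ((593.3318481445312, 164.0484161376953), (48.467384338378906, 13.73865032196045), 85.27301788330078)
```

View pics/c6.png

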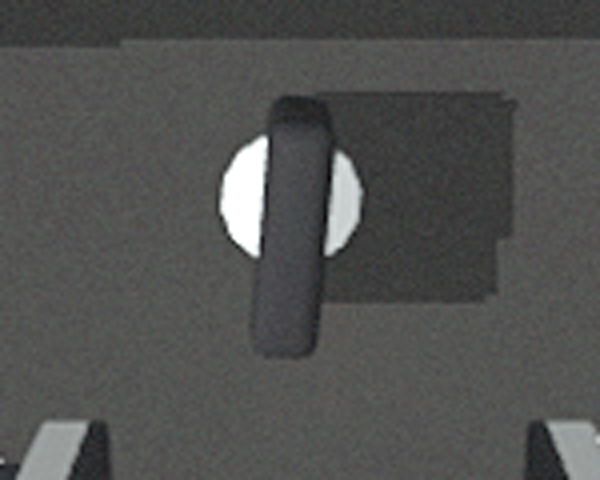

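```bash
python3 -m crank '{"dp":[[-0.28,0.05,-4],[0,0,-4],[0,0,-3],[0,0,-2],[0,0,-0.9],[0,0,0],[0,0,0],[0,0,0],[0,0,0]],"delta_rot":[[-1.1,1.6,-5.8],[0,0,0],[0,0,0],[0,0,0],[0,0,0],[0,0,0],[0,0,0],[0,0,0],[0,0,0]],"claw":[110,110,110,110,110,255,255,255,255]}' 40;python3 - <<'E'
from h import *
np.set_printoptions(precision=2,suppress=True)
st=sense(); 
print(st['joints'],turn(np.radians(-5)),st['wrist_torque'])
E
```

```text
time_s: 11.95
eef_pos: [594.3, 164.1, 67.9]
ee_rot: [0.001, 0.734, 0.679, 0.002]
force: [6.0, 0.1, -0.4]
grip_width: 0.159
[0.08 0.67 1.39 0.   1.07 0.16] [-0.03  0.26 -0.47] [ 0.04 -0.34  0.07]
```

```bash
python3 -m crank '{"dp":[[-0.05,0,0],[0,0,0],[0,0,0],[0,0,0],[0,0,0],[0,0,0],[0,0,0],[0,0,0],[0,0,0],[0,0,0]],"delta_rot":[[0,0,-8],[0,0,-8],[0,0,-8],[0,0,-8],[0,0,-8],[0,0,-8],[0,0,-8],[0,0,-8],[0,0,-8],[0,0,-8]],"claw":[255,255,255,255,255,255,255,255,255,255]}';python3 - <<'E'
from h import *
np.set_printoptions(precision=2,suppress=True)
st=sense(); 
print(st['joints'],turn(np.radians(-87.1)),st['wrist_torque'])
im,d=capture('wrist'); save(im,'w7')
E
```

```text
time_s: 12.95
eef_pos: [595.0, 163.5, 67.9]
ee_rot: [0.0, 0.999, 0.045, 0.004]
force: [10.8, -2.4, -4.8]
grip_width: 0.154
[ 0.08  0.67  1.39 -0.    1.07  1.56] [ 0.03  0.42 -2.22] [-0.26 -1.38  0.06]
```

View pics/w7.png

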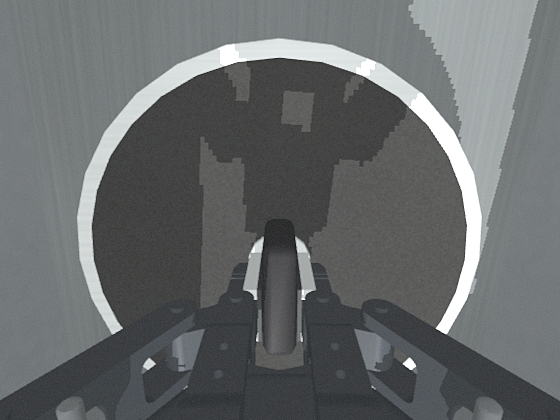

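```bash
python3 -m crank '{"dp":[[0,0,0],[0,0,0],[0,0,0],[0,0,0],[0,0,4],[0,0,4],[0,0,4],[0,0,4],[0,0,0]],"delta_rot":[[0,0,-2],[0,0,0],[0,0,0],[0,0,0],[0,0,0],[0,0,0],[0,0,0],[0,0,0],[0,0,0]],"claw":[255,255,110,110,110,110,110,110,110]}';python3 - <<'E'
from h import *
np.set_printoptions(precision=2,suppress=True)
st=sense(); 
print(st['joints'],turn(np.radians(-87.1)),st['wrist_torque'])
im,d=capture('wrist'); save(im,'w8')
for t,z in [('lug_hole',54),('bracket_hole',65),('hub_grip',82),('turntable_top',54)]:
    for r in pinpoint('wrist',t)[:1]: print(t,round(r['p'],2),r['centre'],at_z('wrist',r['centre'],z,st))
W=cloud('wrist',d,st); m=(abs(W[:,:,2]-98)<4)&(abs(W[:,:,0]-595)<45)&(abs(W[:,:,1]-164)<45)
P=W[m][:,:2].astype(np.float32); print(len(P),cv2.minAreaRect(P))
E
```

```text
time_s: 13.9
eef_pos: [594.1, 164.5, 232.9]
ee_rot: [-0.0, 1.0, 0.03, 0.005]
force: [-0.5, 0.2, -0.9]
grip_width: 0.568
[ 0.08  0.51  1.2  -0.    1.42  1.59] [-0.04  0.63 -0.59] [-0.02 -0.01  0.  ]
lug_hole 0.72 [278.7, 303.5] [465.15 157.65  54.  ]
bracket_hole 0.87 [280.8, 306.2] [468.81 155.59  65.  ]
hub_grip 0.91 [282.6, 198.9] [591.94 161.65  82.  ]
turntable_top 0.56 [276.2, 188.8] [595.1  168.02  54.  ]
780 ((593.8900756835938, 164.7175750732422), (48.467525482177734, 13.537433624267578), 3.726911783218384)
```

View pics/w8.png

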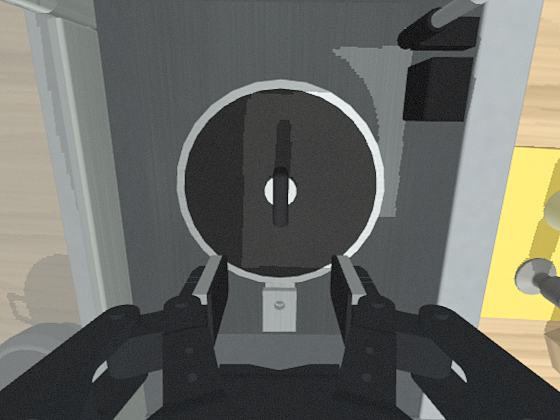

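```bash
python3 -m crank '{"dp":[[-4,-0.2,0],[-4,-0.2,0],[-4,-0.2,0],[-4,-0.2,0],[-3,0,0],[0,0,0]],"delta_rot":[[0,0,0],[0,0.6,0],[0,0,0],[0,0,0],[0,0,0],[0,0,0]],"claw":[110,110,110,110,110,110]}';python3 - <<'E'
from h import *
np.set_printoptions(precision=2,suppress=True)
st=sense(); 
im,d=capture('wrist'); 
for t,z in [('lug_hole',54),('bracket_hole',65)]:
    for r in pinpoint('wrist',t)[:1]: print(t,round(r['p'],2),r['centre'],at_z('wrist',r['centre'],z,st)); c=r['centre']
u,v=int(c[0]),int(c[1]); cv2.imwrite('pics/c9.png',cv2.resize(im[v-45:v+45,u-60:u+60,::-1],None,fx=6,fy=6,interpolation=cv2.INTER_CUBIC)); print(u,v)
save(im,'w9')
E
```

```text
time_s: 14.75
eef_pos: [399.5, 156.3, 225.8]
ee_rot: [-0.0, 1.0, 0.031, -0.006]
force: [0.6, -0.5, 1.1]
grip_width: 0.567
bracket_hole 0.62 [282.8, 112.4] [470.29 157.95  65.  ]
282 112
```

View pics/c9.png

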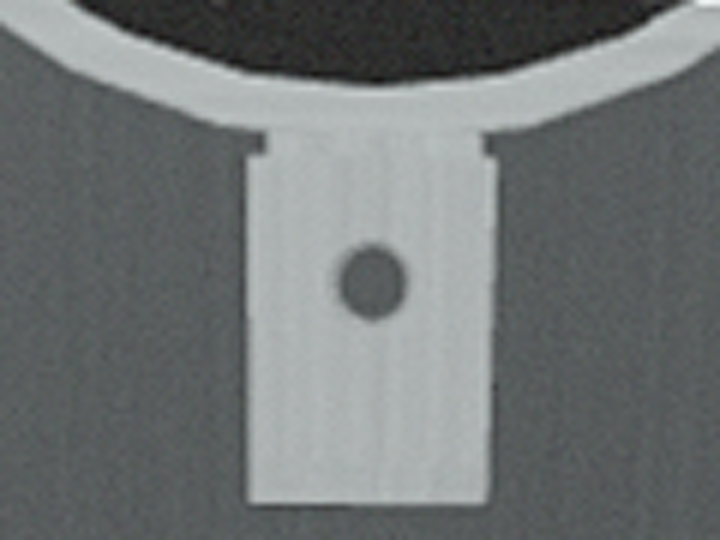

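View pics/w9.png

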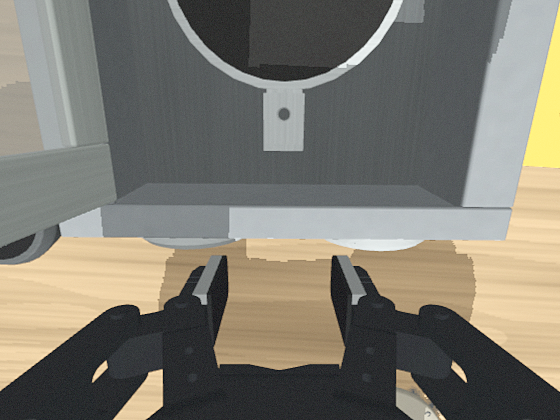

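```bash
python3 -m crank '{"dp":[[-0.9,-4.8,0],[-0.9,-4.8,0],[-0.9,-4.8,0],[-0.9,-4.8,0],[-0.9,-4.8,0],[-0.9,-4.8,0],[-0.9,-4.8,0],[-0.9,-4.8,0],[0,-0.9,0],[0,0,0]],"delta_rot":[[0,0,0],[0,-0.6,-0.6],[0,0,0],[0,0,0],[0,0,0],[0,0,0],[0,0,0],[0,0,0],[0,0,0],[0,0,0]],"claw":[60,60,60,60,60,60,60,60,60,60]}';python3 - <<'E'
from h import *
np.set_printoptions(precision=2,suppress=True)
st=sense(); print(st['joints'],turn(np.radians(-87.1)))
im,d=capture('wrist'); 
for t,z in [('pin',49),('pin_block',0)]:
    for r in pinpoint('wrist',t)[:1]: print(t,round(r['p'],2),r['centre'],at_z('wrist',r['centre'],z,st))
W=cloud('wrist',d,st)
m=(abs(W[:,:,2]-79)<5)&(abs(W[:,:,0]-392)<40)&(abs(W[:,:,1]+237)<40)
v,u=np.where(m);print(len(u),u.mean(),v.mean(),np.nanmean(W[m],0)); print(cv2.minEnclosingCircle(W[m][:,:2].astype(np.float32)))
u,v=int(u.mean()),int(v.mean())
cv2.imwrite('pics/c10.png',cv2.resize(im[max(0,v-45):v+45,u-60:u+60,::-1],None,fx=6,fy=6,interpolation=cv2.INTER_CUBIC)); print(u,v)
save(im,'w10')
E
```

```text
time_s: 15.9
eef_pos: [330.4, -238.4, 225.6]
ee_rot: [-0.001, 1.0, 0.023, -0.0]
force: [-0.9, 1.1, -0.1]
grip_width: 0.763
[-0.91  0.06  1.83  0.    1.26  0.61] [-0.06 -0.04  0.21]
pin 0.58 [281.1, 121.1] [ 395.26 -236.47   49.  ]
pin_block 0.58 [279.4, 124.1] [ 390.99 -235.03    0.  ]
336 281.3720238095238 124.44940476190476 [ 393.09 -236.69   78.07]
((392.9707336425781, -236.58958435058594), 8.885490417480469)
281 124
```

View pics/w10.png

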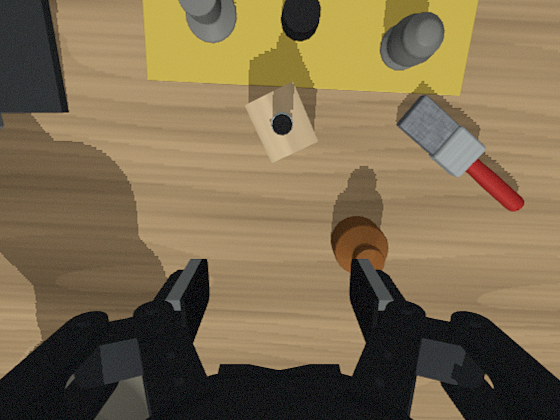

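View pics/c10.png

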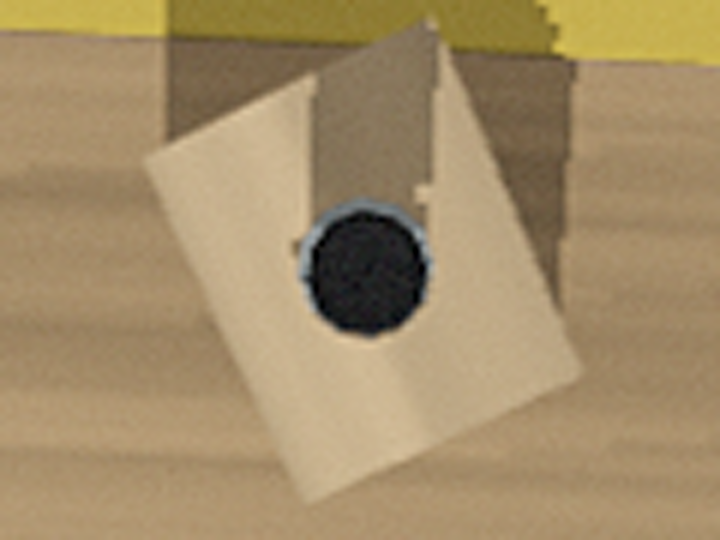

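```bash
python3 -m crank '{"dp":[[3.1,0.1,-2],[3.1,0.1,-2],[0,0,-4],[0,0,-4],[0,0,-3],[0,0,-1.7],[0,0,-0.6],[0,0,0]],"delta_rot":[[0,0,0],[0,0,0],[0,0,0],[0,0,0],[0,0,0],[0,0,0],[0,0,0],[0,0,0]],"claw":[60,60,60,60,60,60,60,60]}';python3 - <<'E'
from h import *
np.set_printoptions(precision=2,suppress=True)
st=sense(); print(st['joints'],turn(np.radians(-87.1)),st['eef_pos'])
im,d=capture('wrist'); save(im,'w11')
print(at_z('wrist',(280,300),79,st))
E
```

```text
time_s: 16.85
eef_pos: [392.7, -234.0, 53.3]
ee_rot: [-0.0, 1.0, 0.026, -0.0]
force: [0.5, -0.3, -0.2]
grip_width: 0.763
[-0.79  0.41  1.9   0.    0.84  0.72] [-0.02 -0.01 -0.04] [ 392.74 -234.02   53.28]
[ 392.23 -233.98   79.  ]
```

View pics/w11.png

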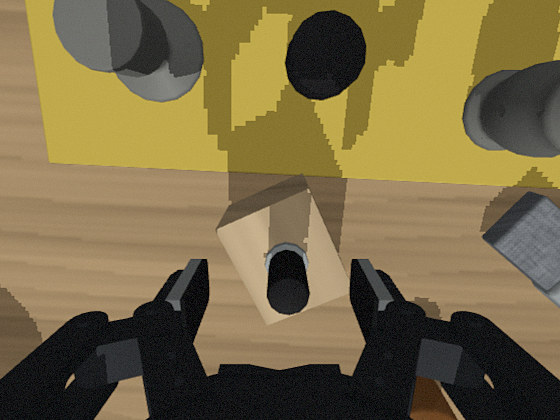

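```bash
python3 -m crank '{"dp":[[0.05,-0.27,0],[0,0,0],[0,0,0],[0,0,0],[0,0,0],[0,0,0],[0,0,0]],"delta_rot":[[0,0,0],[0,0,0],[0,0,0],[0,0,0],[0,0,0],[0,0,0],[0,0,0]],"claw":[60,60,255,255,255,255,255]}' 40
```

```text
time_s: 17.6
eef_pos: [393.0, -237.6, 53.5]
ee_rot: [0.0, 1.0, 0.025, 0.0]
force: [-0.8, 1.2, 5.4]
grip_width: 0.2
```

```bash
python3 -m crank '{"dp":[[0,0,1],[0,0,2.5],[0,0,4],[0,0,4.5],[0,0,4.7],[0.1,4.2,0],[0.1,4.8,0],[0.1,4.8,0],[0.1,4.8,0],[0.1,4.8,0]],"delta_rot":[[0,0,0],[0,0,0],[0,0,0],[0,0,0],[0,0,0],[0,0,0],[0,0,0],[0,0,0],[0,0,0],[0,0,0]],"claw":[255,255,255,255,255,255,255,255,255,255]}'
```

```text
time_s: 18.6
eef_pos: [397.5, -1.8, 220.9]
ee_rot: [0.0, 1.0, 0.025, 0.001]
force: [1.3, -0.0, -0.7]
grip_width: 0.194
```

```bash
python3 -m crank '{"dp":[[0,4.8,0],[0,4.8,0],[0,4,0],[0,2.4,0],[0,0,0]],"delta_rot":[[0,0,0],[0,0,0],[0,0,0],[0,0,0],[0,0,0]],"claw":[255,255,255,255,255]}';python3 - <<'E'
from h import *
np.set_printoptions(precision=2,suppress=True)
st=sense(); print(st['eef_pos'],turn(np.radians(-87.1)))
im,d=capture('wrist'); save(im,'w12')
for t,z in [('bracket_hole',65)]:
    for r in pinpoint('wrist',t)[:1]: print(t,round(r['p'],2),r['centre'],at_z('wrist',r['centre'],z,st)); c=r['centre']
u,v=int(c[0]),int(c[1]); print(u,v)
cv2.imwrite('pics/c12.png',cv2.resize(im[v-45:v+45,u-60:u+60,::-1],None,fx=6,fy=6,interpolation=cv2.INTER_CUBIC))
# hole centroid: dark blob near c
g=cv2.cvtColor(im,cv2.COLOR_RGB2GRAY).astype(float); w=g[v-9:v+10,u-9:u+10]; t=(np.percentile(w,85)+w.min())/2; k=np.clip(t-w,0,None)
vv,uu=np.mgrid[v-9:v+10,u-9:u+10]; lab=cv2.connectedComponents((w<t).astype(np.uint8))[1]; print('n',(w<t).sum())
h=((k*uu).sum()/k.sum(),(k*vv).sum()/k.sum()); print(h,at_z('wrist',h,65,st))
E
```

```text
time_s: 19.1
eef_pos: [397.4, 158.7, 220.7]
ee_rot: [-0.0, 1.0, 0.027, 0.0]
force: [-0.2, -0.5, 0.4]
grip_width: 0.195
[397.4  158.65 220.7 ] [-0.02  0.03 -0.17]
bracket_hole 0.83 [288.8, 112.1] [470.78 154.68  65.  ]
288 112
n 116
(np.float64(285.787617356001), np.float64(113.97564070032986)) [469.07 157.21  65.  ]
```

View pics/w12.png

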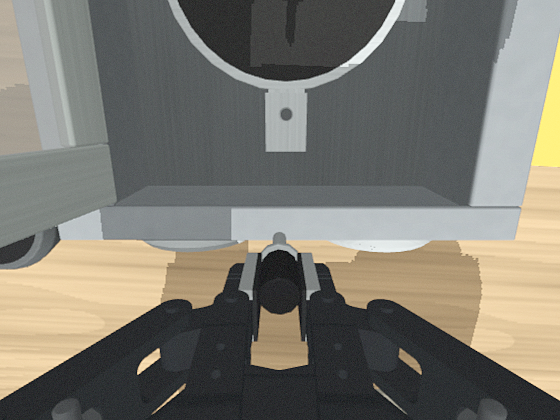

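View pics/c12.png

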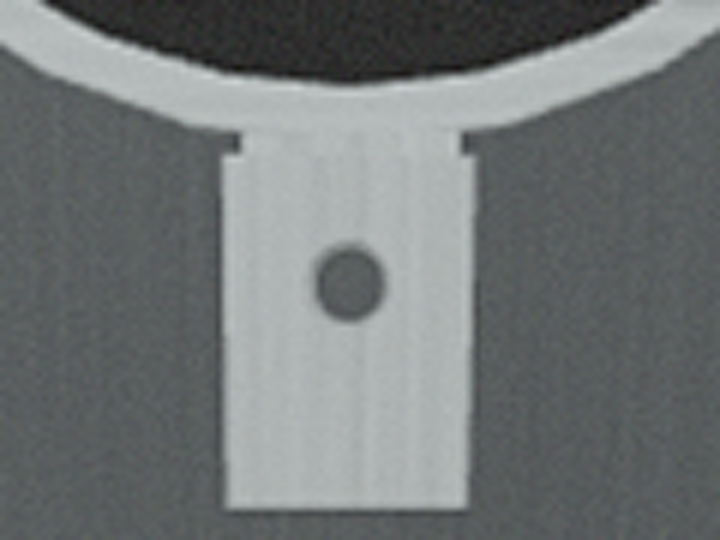

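Run:
```python
from h import *
np.set_printoptions(precision=2,suppress=True)
m=camera_model('wrist'); Ti=np.linalg.inv(np.array(m['T_tool_cam']))
for z in (-26,8,44):
    q=Ti@[0,0,z,1]; print(z,m['cx']+m['fx']*q[0]/-q[2], m['cy']-m['fy']*q[1]/-q[2],m['fx']/-q[2])
im=cv2.imread('pics/w12.png'); cv2.imwrite('pics/c13.png',cv2.resize(im[225:325,220:340],None,fx=6,fy=6,interpolation=cv2.INTER_CUBIC))
```

```text
-26 280.18262956751585 299.2642571353455 2.485980103152816
8 280.0024331710165 262.3768237731092 1.991488182472057
44 279.87617937510066 236.53180925534184 1.645024639091003
```

View pics/c13.png

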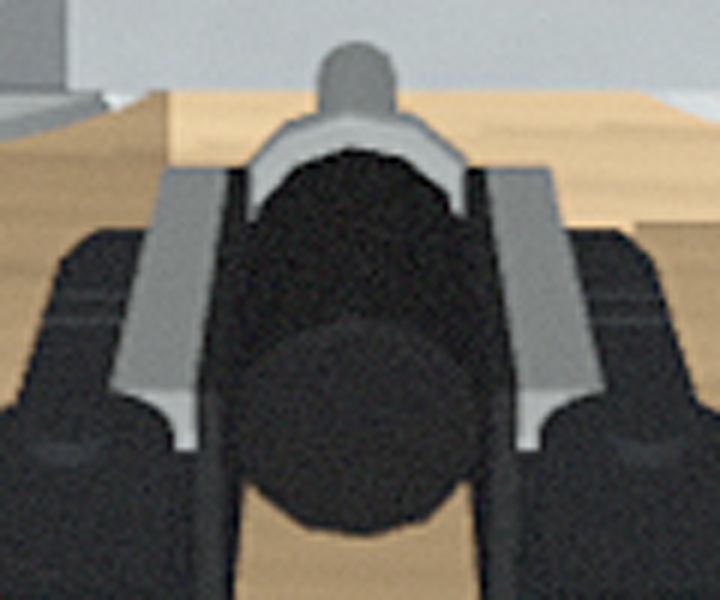

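Run:
```python
from h import *
np.set_printoptions(precision=2,suppress=True)
st=sense(); im,d=capture('wrist'); m=camera_model('wrist'); T=np.array(m['T_tool_cam'])
def tool(u,v,dep): return (T@[(u-m['cx'])/m['fx']*dep,-(v-m['cy'])/m['fy']*dep,-dep,1])[:3]
for u,v in [(280,285),(280,290),(280,296),(280,302),(280,308),(270,296),(290,296),(280,275),(280,265),(280,247),(279,240),(279,235)]: print(u,v,d[v,u],tool(u,v,d[v,u]))
```

```text
280 285 129.60413 [  6.37  -0.08 -25.91]
280 290 131.51965 [  3.47  -0.07 -24.77]
280 296 132.60881 [  0.57  -0.07 -24.49]
280 302 134.4608 [ -2.79  -0.07 -23.55]
280 308 134.16855 [ -4.99  -0.07 -24.51]
270 296 131.78156 [  1.01  -4.11 -25.23]
290 296 132.14812 [  0.82   3.98 -24.89]
280 275 132.51212 [  8.8   -0.07 -22.16]
280 265 141.4187 [  8.73  -0.05 -12.89]
280 247 159.28369 [ 9.22 -0.01  5.88]
279 240 181.09274 [ 4.41 -0.52 27.2 ]
279 235 189.24673 [ 4.17 -0.52 35.63]
```

```bash
python3 -m crank '{"dp":[[3.5,-0.18,0],[3.66,0,0],[0,0,-4],[0,0,-3.5],[0,0,-2],[0,0,-1],[0,0,0],[0,0,0]],"delta_rot":[[0,0,0],[0,0,0],[0,0,0],[0,0,0],[0,0,0],[0,0,0],[0,0,0],[0,0,0]],"claw":[255,255,255,255,255,255,255,255]}';python3 - <<'E'
from h import *
np.set_printoptions(precision=2,suppress=True)
st=sense(); print(st['eef_pos'],turn(np.radians(-87.1)))
im,d=capture('wrist'); save(im,'w14'); cv2.imwrite('pics/c14.png',cv2.resize(im[190:290,220:340,::-1],None,fx=6,fy=6,interpolation=cv2.INTER_CUBIC))
E
```

```text
time_s: 20.05
eef_pos: [470.2, 154.2, 116.4]
ee_rot: [0.0, 1.0, 0.025, 0.001]
force: [0.2, -0.2, -0.3]
grip_width: 0.195
[470.24 154.2  116.39] [0.   0.12 0.08]
```

View pics/c14.png

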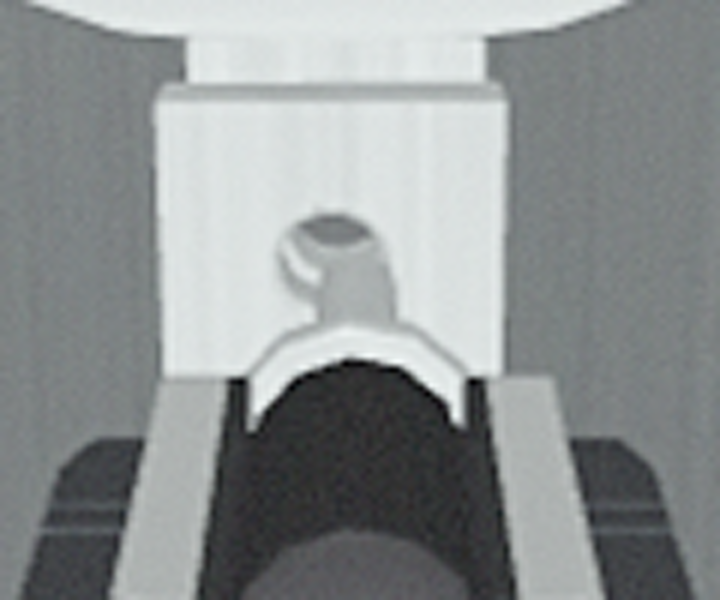

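```bash
python3 -m crank '{"dp":[[-0.1,0.25,0],[0,0,0],[0,0,0]],"delta_rot":[[0,0,0],[0,0,0],[0,0,0]],"claw":[255,255,255]}';python3 - <<'E'
from h import *
np.set_printoptions(precision=2,suppress=True)
st=sense(); print(st['eef_pos'],turn(np.radians(-87.1)))
im,d=capture('wrist'); cv2.imwrite('pics/c15.png',cv2.resize(im[190:290,220:340,::-1],None,fx=6,fy=6,interpolation=cv2.INTER_CUBIC))
E
```

```text
time_s: 20.4
eef_pos: [468.6, 157.2, 115.7]
ee_rot: [0.0, 1.0, 0.025, 0.0]
force: [-0.1, 0.7, -0.1]
grip_width: 0.197
[468.64 157.23 115.69] [0.01 0.06 0.02]
```

View pics/c15.png

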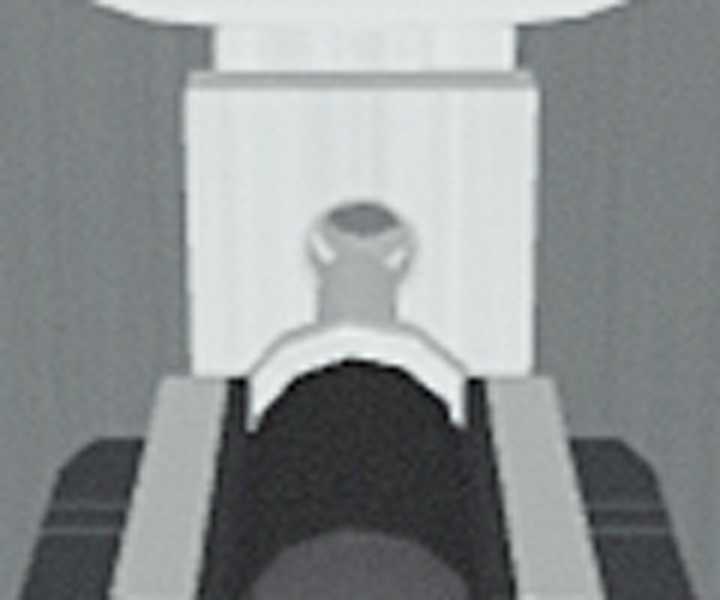

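```bash
python3 -m crank '{"dp":[[0.08,-0.03,0],[0,0,-0.5],[0,0,-0.5],[0,0,-0.5],[0,0,-0.5],[0,0,0]],"delta_rot":[[0,0,0],[0,0,0],[0,0,0],[0,0,0],[0,0,0],[0,0,0]],"claw":[255,255,255,255,255,255]}'
```

```text
time_s: 21.05
eef_pos: [468.9, 156.7, 94.5]
ee_rot: [0.0, 1.0, 0.025, -0.001]
force: [-0.3, -0.5, -0.3]
grip_width: 0.193
```

```bash
python3 -m crank '{"dp":[[0,0,-0.5],[0,0,-0.5],[0,0,-0.5],[0,0,-0.4],[0,0,-0.2],[0,0,0]],"delta_rot":[[0,0,0],[0,0,0],[0,0,0],[0,0,0],[0,0,0],[0,0,0]],"claw":[255,255,255,255,255,255]}'
```

```text
time_s: 21.65
eef_pos: [469.2, 156.8, 74.0]
ee_rot: [0.0, 1.0, 0.025, -0.0]
force: [0.7, -0.2, -0.8]
grip_width: 0.195
```

Through both holes without resistance; push until seated, then let go.

```bash
python3 -m crank '{"dp":[[0,0,-0.15],[0,0,-0.1],[0,0,-0.1],[0,0,0]],"delta_rot":[[0,0,0],[0,0,0],[0,0,0],[0,0,0]],"claw":[255,255,255,255]}'
```

```text
time_s: 22.05
eef_pos: [469.8, 156.9, 73.3]
ee_rot: [0.0, 1.0, 0.025, 0.001]
force: [-10.5, -3.2, 26.5]
grip_width: 0.196
```

```bash
python3 -m crank '{"dp":[[0,0,0.2],[0,0,0],[0,0,0],[0,0,3],[0,0,4],[0,0,4],[0,0,4],[-4,0,0],[-3,0,0],[0,0,0]],"delta_rot":[[0,0,0],[0,0,0],[0,0,0],[0,0,0],[0,0,0],[0,0,0],[0,0,0],[0,0,0],[0,0,0],[0,0,0]],"claw":[100,100,100,100,100,100,100,100,100,100]}';python3 - <<'E'
from h import *
np.set_printoptions(precision=2,suppress=True)
st=sense(); print(st['eef_pos'],turn(np.radians(-87.1)))
im,d=capture('wrist'); save(im,'w16')
W=cloud('wrist',d,st)
m=(W[:,:,2]>85)&(W[:,:,2]<115)&(abs(W[:,:,0]-469)<25)&(abs(W[:,:,1]-157)<25)
print(m.sum(),np.nanmedian(W[m],0))
E
```

```text
time_s: 23.05
eef_pos: [396.9, 157.0, 222.9]
ee_rot: [0.0, 1.0, 0.025, -0.0]
force: [0.6, 0.1, -0.3]
grip_width: 0.609
[396.87 157.03 222.88] [ 0.01 -0.02 -0.01]
408 [469.7  157.78  98.1 ]
```

View pics/w16.png

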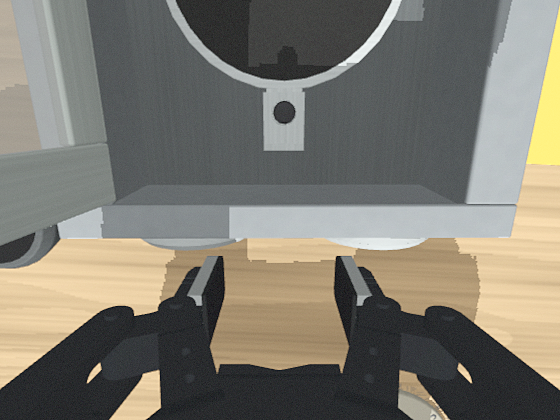

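```bash
python3 -m crank '{"dp":[[1,-4,2],[1,-4,2],[1,-4,2],[1,-4.5,1.5],[1,-4.7,0],[1,-4.7,0],[1,-4.7,0],[1,-4.7,0],[0,-4.7,0],[0,-2,0]],"delta_rot":[[0,0,0],[0,0,0],[0,0,0],[0,0,0],[0,0,0],[0,0,0],[0,0,0],[0,0,0],[0,0,0],[0,0,0]],"claw":[50,50,50,50,50,50,50,50,50,50]}';cat > look.py <<'E'
from h import *
import sys
np.set_printoptions(precision=1,suppress=True)
st=sense(); print(st['eef_pos'],turn(np.radians(-87.1)),st['time_s'],st['joints'])
im,d=capture('wrist'); save(im,sys.argv[1])
W=cloud('wrist',d,st)
# objects above mat: cluster
m=(W[:,:,2]>18)&(W[:,:,0]>420)&(W[:,:,0]<660)&(W[:,:,1]>-430)&(W[:,:,1]<-95)
n,lab=cv2.connectedComponents(m.astype(np.uint8))
for i in range(1,n):
    P=W[lab==i]
    if len(P)<60: continue
    zt=np.nanpercentile(P[:,2],97); top=P[P[:,2]>zt-8]
    c,r=cv2.minEnclosingCircle(top[:,:2].astype(np.float32)); v,u=np.where(lab==i)
    print('blob px',u.mean().round(),v.mean().round(),'ztop',round(float(zt),1),'c',np.round(c,1),'r',round(r,1),len(P))
zs=dict(caster=3,mustard_pot=3,candlestick=3,salt=3,grit_jar=3,loupe=3)
for t in zs:
    for r in pinpoint('wrist',t)[:2]: print(t,round(r['p'],2),np.array(r['centre']),at_z('wrist',r['centre'],3,st)[:2])
E
python3 look.py w17
```

```text
time_s: 24.1
eef_pos: [479.3, -267.4, 296.4]
ee_rot: [-0.0, 1.0, 0.023, -0.001]
force: [-1.0, -0.1, -0.5]
grip_width: 0.801
[ 479.3 -267.4  296.4] [-0.  -0.1  0.2] 24.1 [-0.7  0.3  1.3 -0.   1.5  0.8]
blob px 283.0 71.0 ztop 48.1 c [ 596.2 -265.3] r 21.9 1293
blob px 198.0 80.0 ztop 78.7 c [ 581.5 -173.1] r 23.2 2215
blob px 367.0 82.0 ztop 59.6 c [ 589.9 -361.2] r 11.8 1572
blob px 191.0 161.0 ztop 64.7 c [ 492.5 -162.2] r 16.4 747
blob px 266.0 163.0 ztop 35.8 c [ 491.2 -249.6] r 17.3 615
blob px 348.0 183.0 ztop 70.4 c [ 472.3 -352.9] r 15.3 1013
blob px 255.0 215.0 ztop 45.4 c [ 420.2 -236.9] r 13.4 203
blob px 279.0 365.0 ztop 390.1 c [ 490.  -266.5] r 60.6 47189
caster 0.79 [343.4 176.1] [ 474.  -353.7]
mustard_pot 0.74 [360.6  83. ] [ 591.9 -363.1]
mustard_pot 0.31 [257.7 227.7] [ 394.9 -240.4]
candlestick 0.88 [200.8 157.4] [ 490.2 -162.2]
salt 0.67 [284.   74.6] [ 597.2 -267.3]
grit_jar 0.61 [204.   84.3] [ 581.4 -168.1]
loupe 0.96 [265.7 158.7] [ 492.5 -248.3]
loupe 0.29 [392.4 253.2] [ 365. -436.]
```

View pics/w17.png

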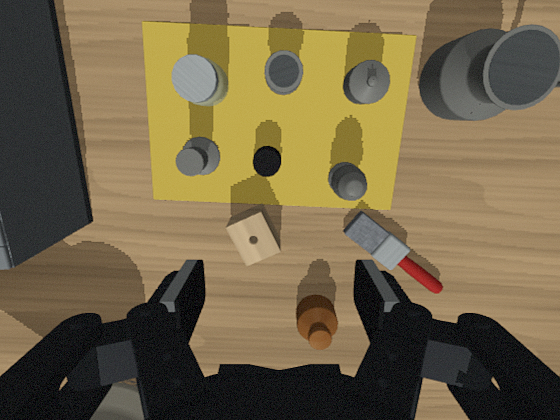

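```bash
python3 -m crank '{"dp":[[3,0,-3.5],[3,0,-3.5],[3,0.1,-3.5],[2.7,0.1,-3.5],[0,0,-4],[0,0,0]],"delta_rot":[[0,0,0],[0,0,0],[0,0,0],[0,0,0],[0,0,0],[0,0,0]],"claw":[70,70,70,70,70,70]}';cat > near.py <<'E'
# near.py cx cy zlo : top-of-object circle near the given position
from h import *
import sys
np.set_printoptions(precision=1,suppress=True)
cx,cy,zlo,zhi=map(float,sys.argv[2:6])
st=sense(); im,d=capture('wrist'); save(im,sys.argv[1]); W=cloud('wrist',d,st)
m=(W[:,:,2]>zlo)&(W[:,:,2]<zhi)&(np.hypot(W[:,:,0]-cx,W[:,:,1]-cy)<40)
P=W[m]; c,r=cv2.minEnclosingCircle(P[:,:2].astype(np.float32))
lo,hi=np.percentile(P[:,:2],[1,99],axis=0)
print('tcp',st['eef_pos'],'turn',turn(np.radians(-87.1)),'c',np.round(c,1),'r',round(r,1),'mid',(lo+hi)/2,'n',len(P),'zmax',P[:,2].max())
E
python3 near.py w18 596.5 -265.8 41 52
```

```text
time_s: 25.05
eef_pos: [594.7, -258.4, 112.4]
ee_rot: [-0.003, 1.0, 0.026, -0.004]
force: [-1.0, 0.9, -0.4]
grip_width: 0.727
tcp [ 594.7 -258.4  112.4] turn [-0.1 -0.2 -0. ] c [ 596.3 -265.9] r 22.0 mid [ 596.9 -265.7] n 3133 zmax 48.94283101438802
```

View pics/w18.png

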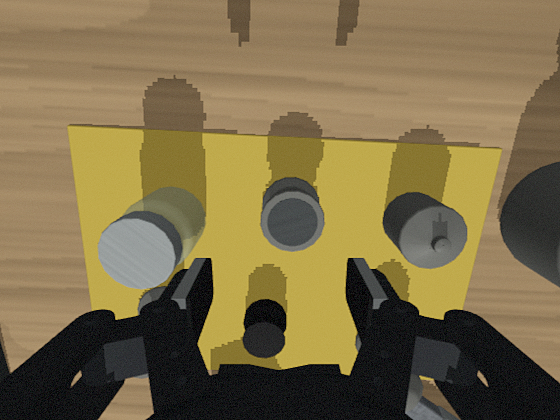

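```bash
python3 -m crank '{"dp":[[0.15,0,-3],[0,0,0],[0,0,0]],"delta_rot":[[0,0,0],[0,0,0],[0,0,0]],"claw":[70,70,70]}'
```

```text
time_s: 25.4
eef_pos: [598.3, -261.5, 90.4]
ee_rot: [0.001, 1.0, 0.025, 0.001]
force: [1.4, -0.5, 1.1]
grip_width: 0.726
```

```bash
python3 -m crank '{"dp":[[-0.17,-0.43,-2.5],[0,0,-2.5],[0,0,-1.5],[0,0,0],[0,0,0]],"delta_rot":[[0,0,0],[0,0,0],[0,0,0],[0,0,0],[0,0,0]],"claw":[70,70,70,70,70]}'
```

```text
time_s: 25.9
eef_pos: [596.9, -265.9, 24.6]
ee_rot: [0.001, 1.0, 0.025, 0.001]
force: [-0.2, -0.2, -0.4]
grip_width: 0.73
```

```bash
python3 -m crank '{"dp":[[0,0,0],[0,0,0],[0,0,0],[0,0,0],[0,0,2],[0,0,0]],"delta_rot":[[0,0,0],[0,0,0],[0,0,0],[0,0,0],[0,0,0],[0,0,0]],"claw":[255,255,255,255,255,255]}' 40
python3 - <<'E'
from h import *
im,d=capture('wrist'); save(im,'w19')
E
```

```text
time_s: 26.5
eef_pos: [597.5, -266.3, 45.8]
ee_rot: [0.002, 1.0, 0.025, 0.002]
force: [-0.4, -0.4, -1.6]
grip_width: 0.487
```

View pics/w19.png

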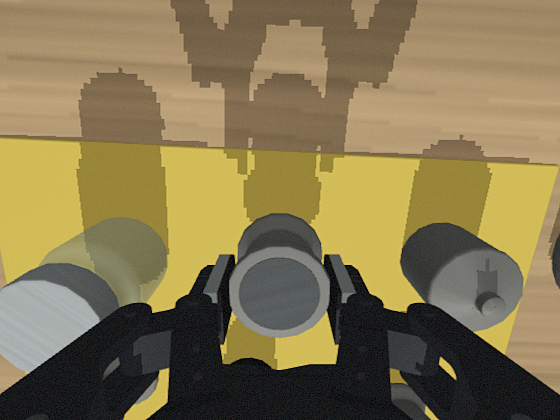

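```bash
python3 -m crank '{"dp":[[0,0,4],[0,0,4],[0,0,4],[0.6,3.5,3],[0.6,4.5,0],[0.6,4.5,0],[0.6,4.5,0],[0.6,4.5,0],[0.6,4.5,0],[0.6,4.5,0]],"delta_rot":[[0,0,0],[0,0,0],[0,0,0],[0,0,0],[0,0,0],[0,0,0],[0,0,0],[0,0,0],[0,0,0],[0,0,0]],"claw":[255,255,255,255,255,255,255,255,255,255]}'
python3 -m crank '{"dp":[[0.4,4.5,0],[0,3,0],[0,0.5,0],[0,0,0],[0,0,0]],"delta_rot":[[0,0,0],[0,0,0],[0,0,0],[0,0,0],[0,0,0]],"claw":[255,255,255,255,255]}'
```

```text
time_s: 27.55
eef_pos: [638.0, 41.4, 192.1]
ee_rot: [0.0, 1.0, 0.025, -0.0]
force: [1.7, -0.4, -1.5]
grip_width: 0.486
time_s: 28.05
eef_pos: [642.2, 118.4, 192.4]
ee_rot: [0.0, 1.0, 0.024, -0.0]
force: [-0.2, 0.1, -1.8]
grip_width: 0.487
```

```bash
python3 -m crank '{"dp":[[0.15,0.05,-3],[0,0,-3],[0,0,-3],[0,0,-1.5],[0,0,-0.7],[0,0,0]],"delta_rot":[[0,0,0],[0,0,0],[0,0,0],[0,0,0],[0,0,0],[0,0,0]],"claw":[255,255,255,255,255,255]}'
```

```text
time_s: 28.65
eef_pos: [643.8, 119.4, 80.8]
ee_rot: [0.0, 1.0, 0.025, 0.0]
force: [-0.1, -0.8, -1.5]
grip_width: 0.487
```

```bash
python3 -m crank '{"dp":[[0,0,-0.3],[0,0,-0.15],[0,0,0]],"delta_rot":[[0,0,0],[0,0,0],[0,0,0]],"claw":[255,255,255]}'
```

```text
time_s: 28.95
eef_pos: [643.9, 120.0, 76.8]
ee_rot: [0.0, 1.0, 0.025, 0.001]
force: [-0.0, 0.5, -2.1]
grip_width: 0.486
```

```bash
python3 -m crank '{"dp":[[0,0,-0.1],[0,0,-0.05],[0,0,0]],"delta_rot":[[0,0,0],[0,0,0],[0,0,0]],"claw":[255,255,255]}'
```

```text
time_s: 29.25
eef_pos: [644.0, 120.1, 75.9]
ee_rot: [0.0, 1.0, 0.025, 0.001]
force: [-1.7, -0.3, 4.7]
grip_width: 0.487
```

```bash
python3 -m crank '{"dp":[[0,0,0],[0,0,0],[0,0,0],[0,0,3],[0,0,4],[0,0,4],[0,0,1],[0,0,0]],"delta_rot":[[0,0,0],[0,0,0],[0,0,0],[0,0,0],[0,0,0],[0,0,0],[0,0,0],[0,0,0]],"claw":[90,90,90,90,90,90,90,90]}'; python3 near.py w20 644 119 92 104
```

```text
time_s: 30.05
eef_pos: [644.2, 120.0, 196.3]
ee_rot: [0.0, 1.0, 0.025, 0.002]
force: [-0.5, -0.3, -0.3]
grip_width: 0.644
tcp [644.2 120.  196.3] turn [ 0. -0.  0.] c [643.5 120.8] r 21.9 mid [644. 121.] n 2402 zmax 100.21443105333051
```

View pics/w20.png

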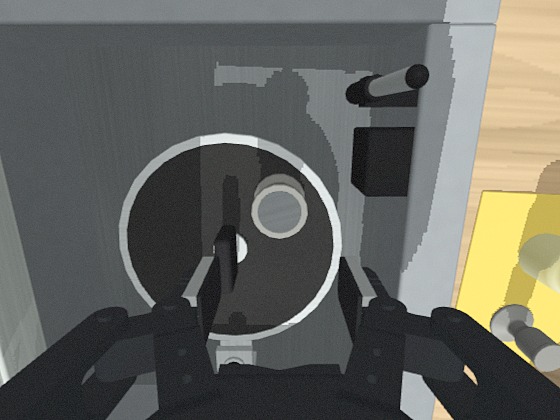

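```bash
python3 -m crank '{"dp":[[-0.5,-4.4,0],[-0.5,-4.5,0],[-0.5,-4.5,0],[-0.5,-4.5,0],[-0.5,-4.5,0],[-0.5,-4.5,0],[-0.5,-4.5,0],[-0.5,-4.5,0],[-0.5,-4.5,0],[-0.5,-4.4,0]],"delta_rot":[[0,0,8.2],[0,0,8.2],[0,0,8.2],[0,0,8.2],[0,0,8.2],[0,0,8.2],[0,0,8.2],[0,0,8.2],[0,0,8.2],[0,0,8.2]],"claw":[70,70,70,70,70,70,70,70,70,70]}'
python3 -m crank '{"dp":[[-0.4,-3.3,-2],[0,0,-2],[0,0,0],[0,0,0]],"delta_rot":[[0,0,8.2],[0,0,0],[0,0,0],[0,0,0]],"claw":[70,70,70,70]}'
sed -i 's/np.radians(-87.1)/np.radians(float(sys.argv[6]) if len(sys.argv)>6 else -87.1)/' near.py
python3 near.py w21 590 -361 38 70 2.9
```

```text
time_s: 31.1
eef_pos: [592.6, -329.5, 192.3]
ee_rot: [-0.002, 0.736, 0.677, -0.0]
force: [0.5, -0.1, 0.3]
grip_width: 0.725
time_s: 31.5
eef_pos: [589.5, -360.3, 153.8]
ee_rot: [-0.001, 0.688, 0.726, 0.0]
force: [0.4, -0.0, 0.9]
grip_width: 0.727
tcp [ 589.5 -360.3  153.8] turn [-0.   0.  -0.2] c [ 589.3 -363.1] r 23.4 mid [ 589.5 -362.7] n 2545 zmax 62.27951016968919
```

View pics/w21.png

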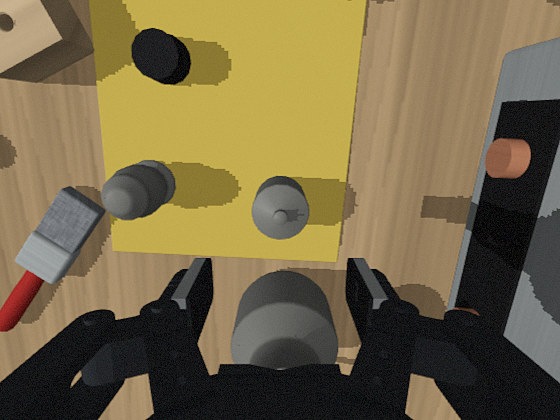

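```bash
python3 -m crank '{"dp":[[0,-0.27,-4],[0,0,-4],[0,0,-4],[0,0,-1.7],[0,0,-0.5],[0,0,0]],"delta_rot":[[0,0,0],[0,0,0],[0,0,0],[0,0,0],[0,0,0],[0,0,0]],"claw":[70,70,70,70,70,70]}'
```

```text
time_s: 32.15
eef_pos: [590.4, -364.0, 14.3]
ee_rot: [0.001, 0.688, 0.726, 0.0]
force: [0.1, 0.3, 0.5]
grip_width: 0.725
```

```bash
python3 -m crank '{"dp":[[-0.05,0.1,-0.2],[0,0,0],[0,0,0],[0,0,0],[0,0,0],[0,0,0]],"delta_rot":[[0,0,0],[0,0,0],[0,0,0],[0,0,0],[0,0,0],[0,0,0]],"claw":[70,255,255,255,255,255]}' 40
```

```text
time_s: 32.75
eef_pos: [589.8, -363.1, 12.6]
ee_rot: [0.001, 0.688, 0.726, 0.0]
force: [-0.5, 1.2, 6.4]
grip_width: 0.529
```

```bash
python3 -m crank '{"dp":[[0,0,1],[0,0,4],[0,0,4],[0,0,4],[0,3,4],[0.4,4.5,0],[0.4,4.5,0],[0.4,4.5,0],[0.4,4.5,0],[0.4,4.5,0]],"delta_rot":[[0,0,0],[0,0,0],[0,0,0],[0,0,0],[0,0,0],[0,0,0],[0,0,0],[0,0,0],[0,0,0],[0,0,0]],"claw":[255,255,255,255,255,255,255,255,255,255]}'
python3 -m crank '{"dp":[[0.4,4.5,0],[0.4,4.5,0],[0.4,4.5,0],[0.4,4.5,0],[0.4,4.5,0],[0.4,4.5,0],[0.3,4.3,0],[0,1,0],[0,0,0]],"delta_rot":[[0,0,0],[0,0,0],[0,0,0],[0,0,0],[0,0,0],[0,0,0],[0,0,0],[0,0,0],[0,0,0]],"claw":[255,255,255,255,255,255,255,255,255]}'
```

```text
time_s: 33.75
eef_pos: [608.8, -105.9, 181.4]
ee_rot: [0.0, 0.688, 0.726, 0.0]
force: [0.4, -0.7, -2.4]
grip_width: 0.532
time_s: 34.65
eef_pos: [635.7, 216.8, 180.8]
ee_rot: [-0.0, 0.687, 0.727, 0.0]
force: [1.0, 0.4, -2.5]
grip_width: 0.529
```

```bash
python3 -m crank '{"dp":[[0.3,-0.2,-3],[0,0,-3],[0,0,-3],[0,0,-1.5],[0,0,-0.7],[0,0,0]],"delta_rot":[[0,0,0],[0,0,0],[0,0,0],[0,0,0],[0,0,0],[0,0,0]],"claw":[255,255,255,255,255,255]}'
```

```text
time_s: 35.25
eef_pos: [639.4, 212.6, 69.0]
ee_rot: [0.0, 0.688, 0.725, 0.0]
force: [0.5, 0.2, -1.5]
grip_width: 0.528
```

```bash
python3 -m crank '{"dp":[[0,0.15,-0.3],[0,0,-0.15],[0,0,-0.05],[0,0,0]],"delta_rot":[[0,0,0],[0,0,0],[0,0,0],[0,0,0]],"claw":[255,255,255,255]}'
```

```text
time_s: 35.65
eef_pos: [639.3, 214.9, 64.2]
ee_rot: [0.0, 0.688, 0.726, 0.0]
force: [-0.3, -0.0, -2.5]
grip_width: 0.526
```

```bash
python3 -m crank '{"dp":[[0,0,-0.1],[0,0,-0.05],[0,0,0]],"delta_rot":[[0,0,0],[0,0,0],[0,0,0]],"claw":[255,255,255]}'
```

```text
time_s: 35.95
eef_pos: [639.5, 214.8, 63.6]
ee_rot: [0.0, 0.688, 0.726, 0.001]
force: [-2.3, 0.1, 6.1]
grip_width: 0.527
```

Contact; release and rise.

```bash
python3 -m crank '{"dp":[[0,0,0],[0,0,0],[0,0,0],[0,0,3],[0,0,4],[0,0,4],[0,0,2],[0,0,0]],"delta_rot":[[0,0,0],[0,0,0],[0,0,0],[0,0,0],[0,0,0],[0,0,0],[0,0,0],[0,0,0]],"claw":[75,75,75,75,75,75,75,75]}'; python3 near.py w22 639 215 88 120 2.9
```

```text
time_s: 36.75
eef_pos: [640.3, 215.0, 195.8]
ee_rot: [0.002, 0.688, 0.726, 0.003]
force: [0.6, 0.2, 0.1]
grip_width: 0.702
tcp [640.3 215.  195.8] turn [-0.   0.1 -0.2] c [638.7 214.6] r 23.4 mid [638.7 215.2] n 2736 zmax 112.94085084678548
```

View pics/w22.png

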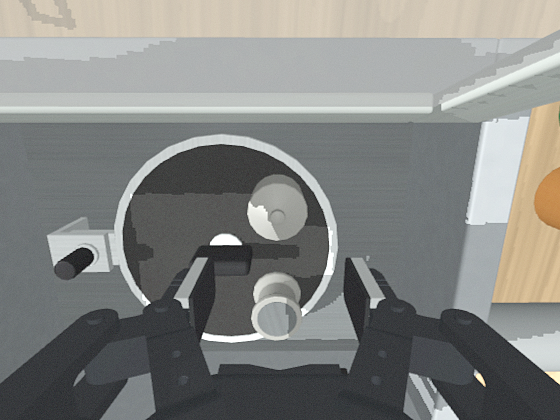

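```bash
python3 -m crank '{"dp":[[-1.7,-4.2,0],[-1.7,-4.2,0],[-1.7,-4.2,0],[-1.7,-4.2,0],[-1.7,-4.2,0],[-1.7,-4.2,0],[-1.7,-4.2,0],[-1.7,-4.2,0],[-1.3,-4.1,0],[0,0,0]],"delta_rot":[[0,0,0],[0,0,0],[0,0,0],[0,0,0],[0,0,0],[0,0,0],[0,0,0],[0,0,0],[0,0,0],[0,0,0]],"claw":[100,100,100,100,100,100,100,100,100,100]}'
python3 -m crank '{"dp":[[0,0,-3],[0,0,0],[0,0,0]],"delta_rot":[[0,0,0],[0,0,0],[0,0,0]],"claw":[100,100,100]}'
python3 near.py w23 491 -162 56 72 2.9
```

```text
time_s: 37.8
eef_pos: [488.2, -165.9, 190.6]
ee_rot: [-0.001, 0.69, 0.724, -0.001]
force: [0.4, 0.7, -0.2]
grip_width: 0.605
time_s: 38.1
eef_pos: [489.9, -161.5, 161.7]
ee_rot: [-0.001, 0.688, 0.726, -0.0]
force: [-0.0, -0.8, 0.3]
grip_width: 0.604
tcp [ 489.9 -161.5  161.7] turn [-0.  -0.  -0.2] c [ 492.3 -162.4] r 16.4 mid [ 492.1 -162.2] n 1350 zmax 65.17131992359563
```

View pics/w23.png

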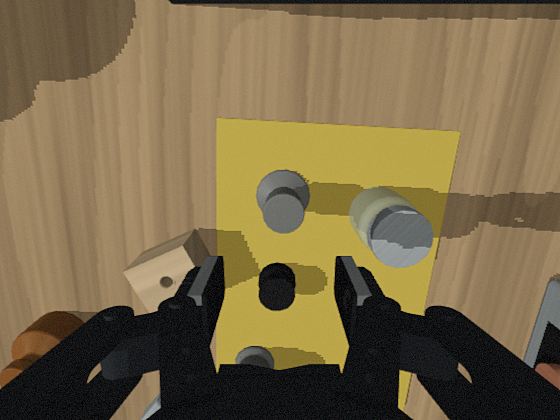

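```bash
python3 -m crank '{"dp":[[0.22,-0.08,-4],[0,0,-4],[0,0,-3],[0,0,-1.8],[0,0,-0.5],[0,0,0],[0,0,0]],"delta_rot":[[0,0,0],[0,0,0],[0,0,0],[0,0,0],[0,0,0],[0,0,0],[0,0,0]],"claw":[100,100,100,100,100,100,100]}'
```

```text
time_s: 38.85
eef_pos: [493.2, -163.3, 30.7]
ee_rot: [0.001, 0.688, 0.726, 0.0]
force: [-0.6, -0.5, 0.6]
grip_width: 0.608
```

```bash
python3 -m crank '{"dp":[[-0.1,0.1,-0.35],[0,0,0],[0,0,0],[0,0,0],[0,0,0],[0,0,0],[0,0,0]],"delta_rot":[[0,0,0],[0,0,0],[0,0,0],[0,0,0],[0,0,0],[0,0,0],[0,0,0]],"claw":[100,255,255,255,255,255,255]}' 40
```

```text
time_s: 39.55
eef_pos: [491.7, -162.1, 26.1]
ee_rot: [0.0, 0.688, 0.726, 0.0]
force: [1.7, 0.9, 4.8]
grip_width: 0.36
```

```bash
python3 -m crank '{"dp":[[0,0,1],[0,0,4],[0,0,4],[0,0,4],[0,2,4],[0.7,4.4,0],[0.7,4.4,0],[0.7,4.4,0],[0.7,4.4,0],[0.7,4.4,0]],"delta_rot":[[0,0,0],[0,0,0],[0,0,0],[0,0,0],[0,0,0],[0,0,0],[0,0,0],[0,0,0],[0,0,0],[0,0,0]],"claw":[255,255,255,255,255,255,255,255,255,255]}'
python3 -m crank '{"dp":[[0.7,4.4,0],[0.6,4.4,0],[0.4,4.4,0],[0,0,0],[0,0,0]],"delta_rot":[[0,0,0],[0,0,0],[0,0,0],[0,0,0],[0,0,0]],"claw":[255,255,255,255,255]}'
```

```text
time_s: 40.55
eef_pos: [525.8, 79.7, 196.1]
ee_rot: [-0.0, 0.688, 0.726, -0.0]
force: [1.4, 0.6, -0.9]
grip_width: 0.359
time_s: 41.05
eef_pos: [542.8, 210.4, 195.6]
ee_rot: [-0.0, 0.687, 0.726, -0.0]
force: [0.6, -1.0, -1.2]
grip_width: 0.357
```

```bash
python3 -m crank '{"dp":[[0,0,-4],[0,0,-3],[0,0,-2.5],[0,0,-1.3],[0,0,-0.6],[0,0,-0.2],[0,0,0]],"delta_rot":[[0,0,0],[0,0,0],[0,0,0],[0,0,0],[0,0,0],[0,0,0],[0,0,0]],"claw":[255,255,255,255,255,255,255]}'
```

```text
time_s: 41.75
eef_pos: [543.9, 209.8, 80.7]
ee_rot: [0.0, 0.688, 0.726, 0.001]
force: [0.1, 0.9, -0.6]
grip_width: 0.355
```

```bash
python3 -m crank '{"dp":[[0,0,-0.2],[0,0,-0.15],[0,0,-0.1],[0,0,0]],"delta_rot":[[0,0,0],[0,0,0],[0,0,0],[0,0,0]],"claw":[255,255,255,255]}'
```

```text
time_s: 42.15
eef_pos: [544.2, 210.2, 77.0]
ee_rot: [0.001, 0.688, 0.726, 0.001]
force: [-0.8, -0.3, 8.7]
grip_width: 0.363
```

```bash
python3 -m crank '{"dp":[[0,0,0],[0,0,0],[0,0,0],[0,0,3],[0,0,4],[0,0,4],[0,0,1],[0,0,0]],"delta_rot":[[0,0,0],[0,0,0],[0,0,0],[0,0,0],[0,0,0],[0,0,0],[0,0,0],[0,0,0]],"claw":[110,110,110,110,110,110,110,110]}'; python3 near.py w24 544 210 108 122 2.9
```

```text
time_s: 42.95
eef_pos: [543.8, 210.1, 196.5]
ee_rot: [0.001, 0.688, 0.726, 0.001]
force: [0.1, -0.8, -0.4]
grip_width: 0.569
tcp [543.8 210.1 196.5] turn [-0.  -0.  -0.2] c [544.  209.6] r 16.5 mid [544.  210.1] n 1523 zmax 116.13564357622903
```

View pics/w24.png

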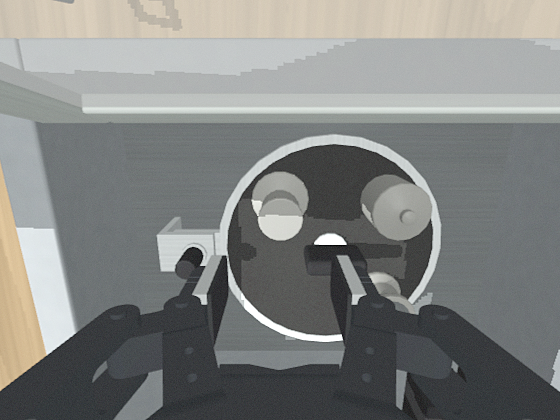

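```bash
python3 -m crank '{"dp":[[-0.5,-4.4,0],[-0.5,-4.5,0],[-0.5,-4.5,0],[-0.5,-4.5,0],[-0.5,-4.5,0],[-0.5,-4.5,0],[-0.5,-4.5,0],[-0.5,-4.5,0],[-0.6,-4.5,0],[-0.6,-4.5,0]],"delta_rot":[[0,0,0],[0,0,0],[0,0,0],[0,0,0],[0,0,0],[0,0,0],[0,0,0],[0,0,0],[0,0,0],[0,0,0]],"claw":[75,75,75,75,75,75,75,75,75,75]}'
python3 -m crank '{"dp":[[-0.6,-4.4,0],[-0.6,-4.4,0],[-0.6,-2.5,0],[0,0,-3],[0,0,0],[0,0,0]],"delta_rot":[[0,0,0],[0,0,0],[0,0,0],[0,0,0],[0,0,0],[0,0,0]],"claw":[75,75,75,75,75,75]}'
python3 near.py w25 472.7 -353 58 80 2.9
```

```text
time_s: 44.0
eef_pos: [490.2, -240.4, 193.1]
ee_rot: [-0.002, 0.688, 0.726, 0.0]
force: [0.8, 0.0, 0.3]
grip_width: 0.706
time_s: 44.6
eef_pos: [473.0, -351.2, 164.2]
ee_rot: [-0.002, 0.688, 0.726, 0.0]
force: [-0.4, -1.0, 0.1]
grip_width: 0.698
tcp [ 473.  -351.2  164.2] turn [-0.1 -0.  -0.2] c [ 471.9 -354.2] r 17.8 mid [ 471.8 -353.7] n 1443 zmax 71.71009938198259
```

View pics/w25.png

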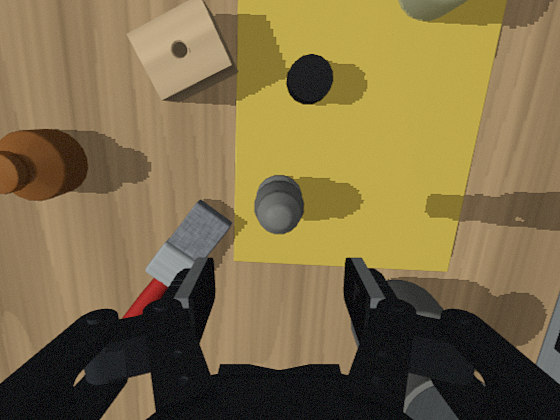

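Run:
```python
from h import *
np.set_printoptions(precision=1,suppress=True)
st=sense(); im,d=capture('wrist'); W=cloud('wrist',d,st)
for px in [(230,218),(226,222),(202,202),(215,235),(200,225)]: print(px,W[px[1],px[0]])
```

```text
(230, 218) [ 426.  -380.2   -0.6]
(226, 222) [ 424.2 -379.9   13. ]
(202, 202) [ 400.7 -362.7    8.7]
(215, 235) [ 414.3 -392.4   16.1]
(200, 225) [ 400.2 -383.1   16.1]
```

```bash
python3 -m crank '{"dp":[[-0.1,-0.27,-4],[0,0,-4],[0,0,-4],[0,0,-2],[0,0,-0.7],[0,0,0],[0,0,0]],"delta_rot":[[0,0,0],[0,0,0],[0,0,0],[0,0,0],[0,0,0],[0,0,0],[0,0,0]],"claw":[75,75,75,75,75,75,75]}'
```

```text
time_s: 45.4
eef_pos: [473.2, -355.3, 20.0]
ee_rot: [0.001, 0.688, 0.726, 0.0]
force: [-0.7, -1.0, -0.0]
grip_width: 0.705
```

```bash
python3 -m crank '{"dp":[[-0.1,0.12,-0.4],[0,0,0],[0,0,0],[0,0,0],[0,0,0],[0,0,0],[0,0,0]],"delta_rot":[[0,0,0],[0,0,0],[0,0,0],[0,0,0],[0,0,0],[0,0,0],[0,0,0]],"claw":[75,75,255,255,255,255,255]}' 40
```

```text
time_s: 46.1
eef_pos: [471.6, -353.7, 14.9]
ee_rot: [0.0, 0.688, 0.726, 0.0]
force: [-0.4, 1.4, 6.8]
grip_width: 0.483
```

```bash
python3 -m crank '{"dp":[[0,0,1],[0,0,4],[0,0,4],[0,0,4],[0.1,2,4],[0.8,4.4,0],[0.8,4.4,0],[0.8,4.4,0],[0.8,4.4,0],[0.8,4.4,0]],"delta_rot":[[0,0,0],[0,0,0],[0,0,0],[0,0,0],[0,0,0],[0,0,0],[0,0,0],[0,0,0],[0,0,0],[0,0,0]],"claw":[255,255,255,255,255,255,255,255,255,255]}'
python3 -m crank '{"dp":[[0.8,4.4,0],[0.8,4.4,0],[0.8,4.4,0],[0.7,4.4,0],[0.5,4.4,0],[0,0.8,0],[0,0,0],[0,0,0]],"delta_rot":[[0,0,0],[0,0,0],[0,0,0],[0,0,0],[0,0,0],[0,0,0],[0,0,0],[0,0,0]],"claw":[255,255,255,255,255,255,255,255]}'
```

```text
time_s: 47.1
eef_pos: [512.2, -111.7, 184.6]
ee_rot: [-0.0, 0.688, 0.726, 0.0]
force: [0.8, 0.3, -2.1]
grip_width: 0.484
time_s: 47.9
eef_pos: [548.2, 113.5, 184.3]
ee_rot: [-0.0, 0.688, 0.726, -0.0]
force: [-0.4, -1.2, -1.7]
grip_width: 0.487
```

```bash
python3 -m crank '{"dp":[[0,0.05,-4],[0,0,-3],[0,0,-2.5],[0,0,-1.3],[0,0,-0.6],[0,0,-0.2],[0,0,0]],"delta_rot":[[0,0,0],[0,0,0],[0,0,0],[0,0,0],[0,0,0],[0,0,0],[0,0,0]],"claw":[255,255,255,255,255,255,255]}'
python3 -m crank '{"dp":[[0,0,-0.2],[0,0,-0.1],[0,0,-0.1],[0,0,0]],"delta_rot":[[0,0,0],[0,0,0],[0,0,0],[0,0,0]],"claw":[255,255,255,255]}'
```

```text
time_s: 48.6
eef_pos: [548.9, 114.7, 69.1]
ee_rot: [0.001, 0.688, 0.726, 0.001]
force: [-0.5, 1.0, -1.7]
grip_width: 0.484
time_s: 49.0
eef_pos: [548.9, 114.9, 65.8]
ee_rot: [0.001, 0.688, 0.726, 0.001]
force: [-2.8, -1.6, 9.9]
grip_width: 0.485
```

```bash
python3 -m crank '{"dp":[[0,0,0],[0,0,0],[0,0,0],[0,0,3],[0,0,4],[0,0,4],[0,0,4],[0,0,4],[-1,0,2],[0,0,0]],"delta_rot":[[0,0,0],[0,0,0],[0,0,0],[0,0,0],[0,0,0],[0,0,0],[0,0,0],[0,0,0],[0,0,0],[0,0,0]],"claw":[85,85,85,85,85,85,85,85,85,85]}'; python3 near.py w26 548 114 105 130 2.9
```

```text
time_s: 50.0
eef_pos: [538.7, 115.2, 277.3]
ee_rot: [0.002, 0.688, 0.726, 0.002]
force: [0.1, -1.0, -0.4]
grip_width: 0.666
tcp [538.7 115.2 277.3] turn [-0.   0.1 -0.2] c [548.  114.3] r 17.9 mid [547.8 114.8] n 1024 zmax 123.03650134764979
```

View pics/w26.png

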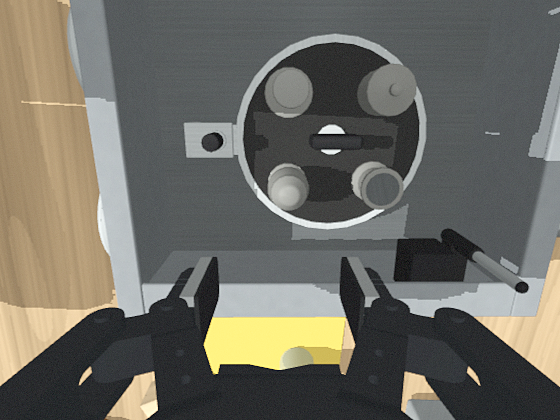

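```bash
python3 -m crank '{"dp":[[-4,0,0],[-4,0,0],[-4,0,0],[-4,0,0],[-4,0,0],[-1.8,3.5,1],[0,4.5,1],[0,4.5,1],[0,4.5,1.3],[0,4.5,1]],"delta_rot":[[0,0,0],[0,0,0],[0,0,0],[0,0,0],[0,0,0],[0,0,0],[0,0,0],[0,0,0],[0,0,0],[0,0,0]],"claw":[255,255,255,255,255,255,255,255,255,255]}'
python3 -m crank '{"dp":[[0,4.5,0],[0,0,0],[0,0,0]],"delta_rot":[[0,0,0],[0,0,0],[0,0,0]],"claw":[255,255,255]}'
python3 - <<'E'
from h import *
print(sense()['joints']); im,d=capture('side'); save(im,'s27'); im,d=capture('wrist'); save(im,'w27')
E
```

```text
time_s: 51.05
eef_pos: [319.9, 332.0, 326.3]
ee_rot: [-0.0, 0.688, 0.726, -0.001]
force: [2.0, -0.9, 0.3]
grip_width: -0.0
time_s: 51.35
eef_pos: [320.1, 375.2, 325.3]
ee_rot: [-0.0, 0.687, 0.726, -0.002]
force: [0.7, -1.2, 1.1]
grip_width: 0.003
[ 6.26459085e-01  1.92671415e-01  1.40953716e+00 -1.51338417e-04
  1.54277466e+00  5.71711171e-01]
```

View pics/s27.png

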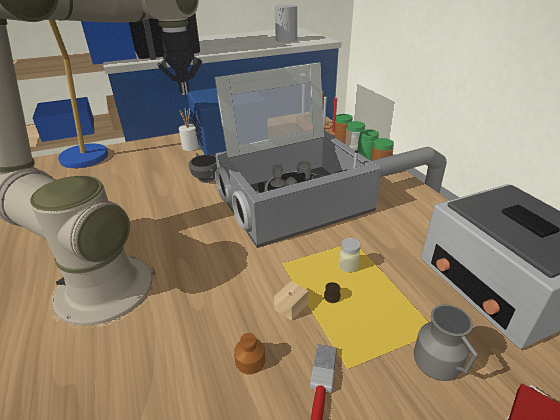

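View pics/w27.png

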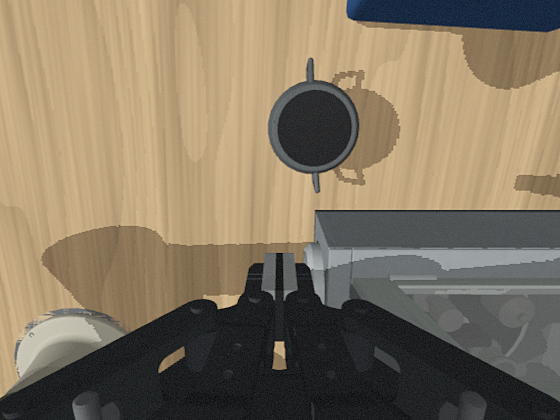

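```bash
python3 -m crank '{"dp":[[4,0,0.5],[4,0,0.5],[4,0,0],[1.5,0,0],[0,-1,0],[0,-1,0],[0,-1,0],[0,0,0]],"delta_rot":[[0,0,0],[0,0,0],[0,0,0],[0,0,0],[0,0,0],[0,0,0],[0,0,0],[0,0,0]],"claw":[255,255,255,255,255,255,255,255]}'
python3 - <<'E'
from h import *
im,d=capture('side'); save(im,'s28'); im,d=capture('wrist'); save(im,'w28')
E
```

```text
time_s: 52.25
eef_pos: [454.8, 343.6, 338.2]
ee_rot: [0.0, 0.688, 0.725, 0.001]
force: [-1.4, 0.3, -0.0]
grip_width: -0.001
```

View pics/s28.png

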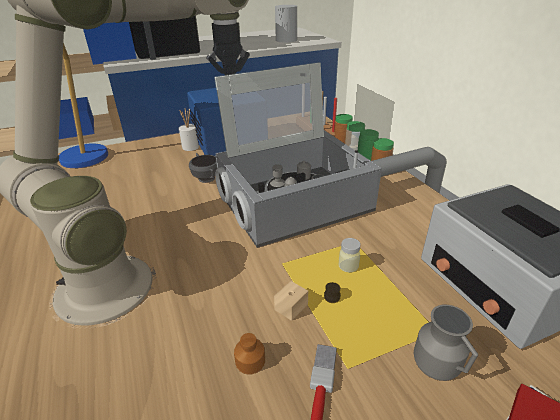

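View pics/w28.png

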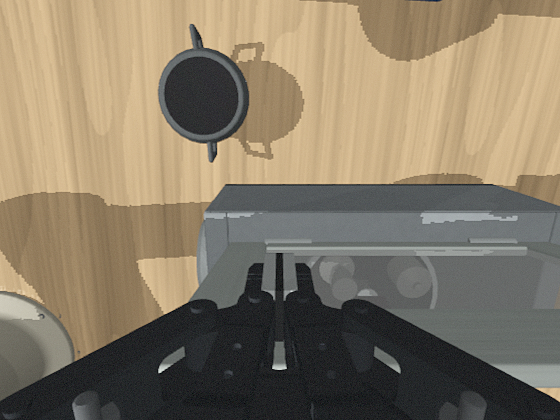

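```bash
python3 -m crank '{"dp":[[0,-0.8,0],[0,-0.8,0],[0,-0.8,0],[0,-0.8,0],[0,-0.8,0],[0,-0.8,0],[0,-0.8,0]],"delta_rot":[[0,0,0],[0,0,0],[0,0,0],[0,0,0],[0,0,0],[0,0,0],[0,0,0]],"claw":[255,255,255,255,255,255,255]}'
python3 -m crank '{"dp":[[0,-0.8,0],[0,-0.8,0],[0,-0.8,0],[0,-0.8,0],[0,0,0]],"delta_rot":[[0,0,0],[0,0,0],[0,0,0],[0,0,0],[0,0,0]],"claw":[255,255,255,255,255]}'
python3 - <<'E'
from h import *
im,d=capture('side'); save(im,'s29')
E
```

```text
time_s: 53.05
eef_pos: [455.1, 288.5, 337.4]
ee_rot: [-0.0, 0.688, 0.726, 0.0]
force: [-0.4, 0.4, -1.2]
grip_width: -0.003
time_s: 53.55
eef_pos: [455.4, 256.0, 337.4]
ee_rot: [0.0, 0.688, 0.725, -0.0]
force: [-0.1, -0.3, -0.9]
grip_width: -0.002
```

View pics/s29.png

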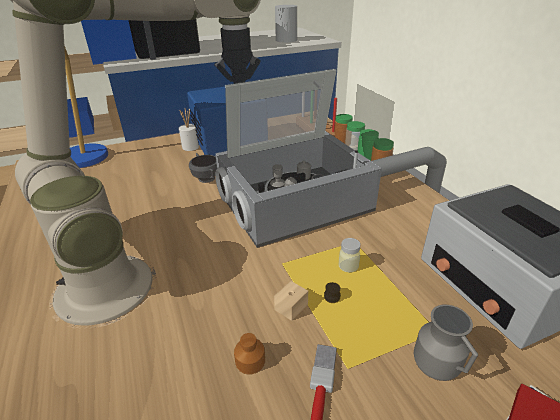

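```bash
python3 -m crank '{"dp":[[0,-0.8,0],[0,-0.8,0],[0,0,0],[0,0,0],[0,0,0],[0,0,0],[0,0,0],[0,0,0],[0,0,0],[0,0,0]],"delta_rot":[[0,0,0],[0,0,0],[0,0,0],[0,0,0],[0,0,0],[0,0,0],[0,0,0],[0,0,0],[0,0,0],[0,0,0]],"claw":[255,255,255,255,255,255,255,255,255,255]}'
python3 - <<'E'
from h import *
im,d=capture('side'); save(im,'s30')
E
```

```text
time_s: 54.6
eef_pos: [455.3, 241.0, 337.3]
ee_rot: [-0.0, 0.688, 0.726, 0.0]
force: [0.0, 0.7, -0.2]
grip_width: 0.001
```

View pics/s30.png

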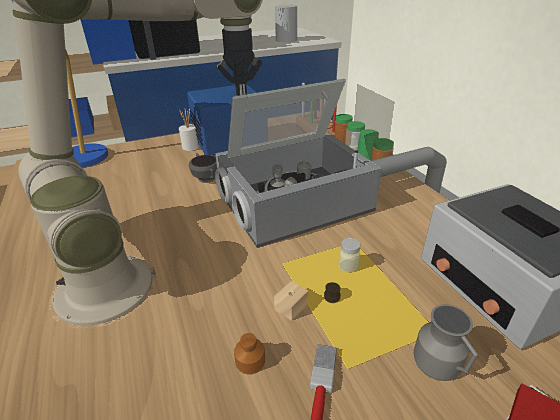

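Sinking on its own. Raise the tool, move above the press point behind it while it sinks.

```bash
python3 -m crank '{"dp":[[0,0,2],[0,0,0],[0,0,0],[0,0,0],[0,0,0],[0,0,0],[0,0,0],[0,0,0],[0,0,0],[0,0,0]],"delta_rot":[[0,0,0],[0,0,0],[0,0,0],[0,0,0],[0,0,0],[0,0,0],[0,0,0],[0,0,0],[0,0,0],[0,0,0]],"claw":[255,255,255,255,255,255,255,255,255,255]}'
python3 -m crank '{"dp":[[0,0,0],[0,0,0],[0,0,0],[0,0,0],[0,0,0],[0,0,0],[0,0,0],[0,0,0],[0,0,0],[0,0,0]],"delta_rot":[[0,0,0],[0,0,0],[0,0,0],[0,0,0],[0,0,0],[0,0,0],[0,0,0],[0,0,0],[0,0,0],[0,0,0]],"claw":[255,255,255,255,255,255,255,255,255,255]}'
python3 -m crank '{"dp":[[1.3,-3,0],[1.3,-3,0],[1.3,-3,0],[1.3,-3,0],[1.3,-3,0],[1.3,-3,0],[0,0,0],[0,0,0],[0,0,0],[0,0,0]],"delta_rot":[[0,0,0],[0,0,0],[0,0,0],[0,0,0],[0,0,0],[0,0,0],[0,0,0],[0,0,0],[0,0,0],[0,0,0]],"claw":[255,255,255,255,255,255,255,255,255,255]}'
python3 - <<'E'
from h import *
im,d=capture('side'); save(im,'s31')
E
```

```text
time_s: 55.65
eef_pos: [455.4, 241.0, 357.3]
ee_rot: [-0.0, 0.688, 0.726, 0.0]
force: [-1.0, -0.2, -0.2]
grip_width: 0.001
time_s: 56.65
eef_pos: [455.4, 241.0, 357.3]
ee_rot: [-0.0, 0.688, 0.726, 0.0]
force: [0.7, 0.3, 0.8]
grip_width: 0.003
time_s: 57.65
eef_pos: [533.1, 61.9, 357.5]
ee_rot: [0.0, 0.688, 0.726, 0.0]
force: [-0.6, 0.2, 0.5]
grip_width: -0.002
```

View pics/s31.png

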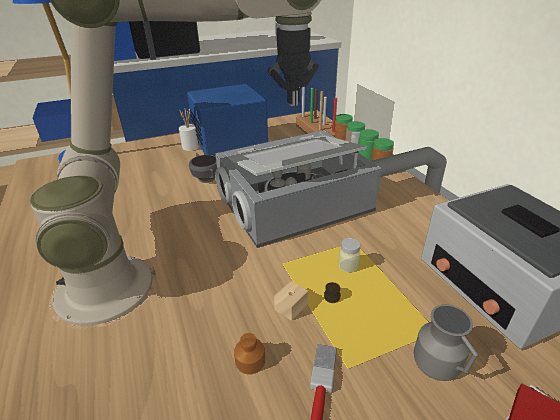

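```bash
python3 -m crank '{"dp":[[2.8,0.2,-4],[2.8,0.2,-4],[0,0,-4],[0,0,-2],[0,0,-1],[0,0,-1],[0,0,-1],[0,0,-1],[0,0,-1],[0,0,0]],"delta_rot":[[0,0,0],[0,0,0],[0,0,0],[0,0,0],[0,0,0],[0,0,0],[0,0,0],[0,0,0],[0,0,0],[0,0,0]],"claw":[255,255,255,255,255,255,255,255,255,255]}'
python3 -m crank '{"dp":[[0,0,-0.4],[0,0,-0.4],[0,0,-0.3],[0,0,0]],"delta_rot":[[0,0,0],[0,0,0],[0,0,0],[0,0,0]],"claw":[255,255,255,255]}'
```

```text
time_s: 58.7
eef_pos: [588.7, 65.2, 165.7]
ee_rot: [-0.001, 0.688, 0.726, -0.0]
force: [-0.1, -0.2, -0.8]
grip_width: 0.0
time_s: 59.1
eef_pos: [589.3, 65.1, 155.9]
ee_rot: [-0.0, 0.688, 0.726, 0.0]
force: [-0.3, -1.5, 1.1]
grip_width: 0.002
```

```bash
python3 -m crank '{"dp":[[0,0,-0.3],[0,0,-0.3],[0,0,-0.2],[0,0,-0.1],[0,0,0]],"delta_rot":[[0,0,0],[0,0,0],[0,0,0],[0,0,0],[0,0,0]],"claw":[255,255,255,255,255]}'
python3 -m crank '{"dp":[[0,0,-0.1],[0,0,-0.1],[0,0,0]],"delta_rot":[[0,0,0],[0,0,0],[0,0,0]],"claw":[255,255,255]}'
```

```text
time_s: 59.6
eef_pos: [589.4, 65.0, 147.1]
ee_rot: [-0.0, 0.688, 0.726, 0.0]
force: [-0.2, -1.3, 1.2]
grip_width: 0.001
time_s: 59.9
eef_pos: [589.5, 65.0, 146.8]
ee_rot: [0.0, 0.688, 0.726, 0.0]
force: [-4.3, -2.7, 12.4]
grip_width: -0.002
```

At the stop (12 N). Release, rise and check.

```bash
python3 -m crank '{"dp":[[0,0,1],[0,0,2],[0,0,4],[0,0,4],[-3,0,4],[-4,0,3],[-4,0,0],[-4,0,0],[-4,0,0],[0,0,0]],"delta_rot":[[0,0,0],[0,0,0],[0,0,0],[0,0,0],[0,0,0],[0,0,0],[0,0,0],[0,0,0],[0,0,0],[0,0,0]],"claw":[255,255,255,255,255,255,255,255,255,255]}'
python3 -m crank '{"dp":[[0,4,0],[0,4,0],[0,0,0],[0,0,0],[0,0,0],[0,0,0],[0,0,0],[0,0,0],[0,0,0],[0,0,0]],"delta_rot":[[0,0,0],[0,0,0],[0,0,0],[0,0,0],[0,0,0],[0,0,0],[0,0,0],[0,0,0],[0,0,0],[0,0,0]],"claw":[255,255,255,255,255,255,255,255,255,255]}'
python3 - <<'E'
from h import *
im,d=capture('side'); save(im,'s32'); im,d=capture('top'); save(im,'t32')
W=cloud('top',d)
for nm,(x,y) in dict(freeedge=(600,55),mid=(650,160),hinge=(600,265),deckR=(600,20)).items():
    m=(np.hypot(W[:,:,0]-x,W[:,:,1]-y)<12); print(nm,np.nanmedian(W[m],0))
E
```

```text
time_s: 60.9
eef_pos: [396.1, 65.7, 326.1]
ee_rot: [0.0, 0.688, 0.726, 0.001]
force: [0.5, 0.1, -0.2]
grip_width: -0.004
time_s: 61.9
eef_pos: [399.4, 144.9, 325.3]
ee_rot: [0.0, 0.688, 0.726, 0.0]
force: [-0.1, 0.1, -0.8]
grip_width: -0.0
freeedge [599.92029102  54.28144308 153.34766041]
mid [649.93766363 160.15040129 150.30693452]
hinge [600.38235075 265.94881449 151.88918736]
deckR [600.33088204  21.10302715 150.07309721]
```

View pics/s32.png

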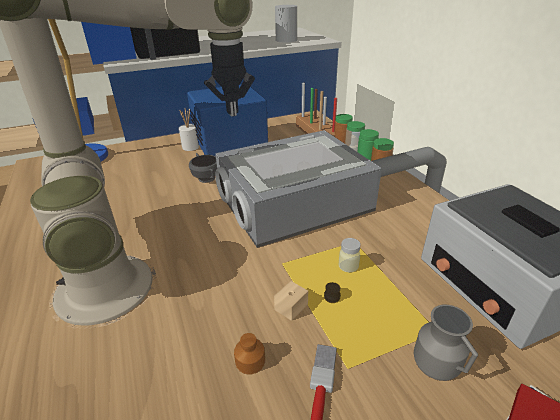

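View pics/t32.png

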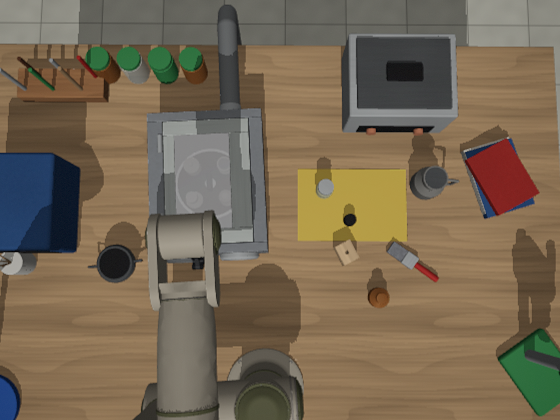

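```bash
python3 -c "
from rig import *
print(finish_job(), sense()['time_s'])"
```

```text
the job is handed in; nothing more can be done
the job is handed in; nothing more can be done
```

The job is done in the order asked and handed in at about 62 s of the 210 s allowed.

- **Opening:** I pressed the hatch to its stop (12.5 N), the catch let go, and I swung it up. It measured about 1.76 rad, at its open stop.
- **Locking:** I turned the turntable about -82° by its hub. The two holes lined up in the wrist picture to roughly half a millimetre. The locking pin went through both without resistance and seated at 26 N. Its top then measured 98 mm, against 99 expected when home.
- **Placing:** All four pieces were there and now stand upright on the table. Their centres are about 95 mm apart, which leaves over 40 mm between them. The caster had been shifted about 15 mm on the mat before I picked it up, so I used its new position.
- **Shutting:** I pushed the hatch over, let it sink, pressed it to the stop (12.4 N) and let go. About 2 s later it was still flush: free edge at 153 mm, hinge side at 152 mm. The four pieces still showed through the window.

The last pictures show the jug, jar, loupe and the other bench things where they were. I did not check the pin again after the hatch was shut. It was in place when the last piece was set down, and nothing touched it afterwards. No check failed or disagreed.

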